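# Mount re-sealed cam-lock caps on the leak-test manifold and book them in

### The arm

A 6-joint arm with a two-finger parallel gripper is mounted at the origin on the work surface. World frame = base frame: x ahead of the robot, y to its left, z up, the work surface at z = 0. Lengths are in m, angles in degrees, forces in N, time in s.
With the tool pointing down it reaches from about 0.25 to 0.725 m from the base axis. Payload 9.7 kg.
Tool frame: the origin (TCP) lies between the finger pads; the fingertips stand 11 mm ahead of it and the grasp point (between the pads) lies 8 mm behind it; z points along the fingers, x is the direction in which the jaws open and shut, and the axes are right-handed (so a half turn about z gives the same grasp; the last joint's range is limited). The gripper opens to 85 mm and grips with 20 to 120 N. Pads are 22 mm wide; open, the fingers measure 114 mm over their backs; the gripper's body (76 mm by 85 mm) begins 54 mm behind the grasp point. The pads swing forward as they close: fully open they stand 13 mm farther back than shut.
Start: joints at [70.703, 4.979, 10.078, 95.1, 0, 90], TCP at [0.182, 0.519, 0.222] pointing down, gripper open.
Joint ranges: [-179.16, 179.16], [-48.56, 103.87], [-65.8, 70.77], [-126.05, 130.52], [-82.76, 87.17], [-180, 180]. Speed limits (degrees/s): [127.2, 127.2, 147.25, 180, 180, 180].

### API

Orientations are given as [roll, pitch, yaw] about the fixed x, y, z axes, in that order (R = Rz(yaw) Ry(pitch) Rx(roll)).
In Python, from workcell import get_obs, camera, job_done, spotter gives the robot as it stands.
- The arm moves only by the tool play_rows, never from a script. Its argument "rows" is a list of rows, each a list of 3 entries, a list of its own where there are three numbers: the closure, from 0 (fully open) to 1 (shut), then the shift along the tool's x, y, z in cm, then the turn, a rotation vector about the tool's x, y, z in degrees. In form: [[claw, [x, y, z], [wx, wy, wz]], ...]. A call has 1 to 12 rows; each row shifts and turns the pose as measured when the row begins, along the tool's axes as they then stand; what a row does not reach is not made up. A row lasts 1/10 s, in which the tool goes at most 50 mm and 8.59 degrees, less where a joint would pass 70% of its speed; a pose out of reach is approached as far as the arm can. A call is refused whole if a number of a shift passes 5 or a number of a turn 8.59, either way. A call with a gripper value outside its range is refused whole. The fingers move at their own pace and stop on an object; "newtons" is the grip in N (left out, the last holds). Time passes only in rows, so rows that do not move let the fingers close. It gives the time, the measured TCP pose, the force and the opening at its end, in the units of the state.
- get_obs(): the state, without advancing time (a new reading comes with each control period).
- camera(name): name is "side" or "top" or "wrist"; returns a dict with "img" (384x512x3 uint8, red, green, blue), "intrinsics" (3x3 intrinsics, pixels), "k1" (the pictures are not rectified: a ray, as slopes to the right and down, at radius r is drawn at 1 + k1 r^2 times it, then the intrinsics apply), "xyz" and "orientation" of the camera in the world. Camera axes: x right, y down, z forward; pixel columns grow to the right and rows downward; lengths in m; the calibration is good to about 2 mm. A picture is of the moment at which its call begins. There is no depth.
- job_done(): hands the job in, once; it reports no verdict.
Trained networks look in a picture, given as the dict that the camera call returned (one of the last four; its "shot" number tells which), for a name from the list of things; names that differ only in an ending like _2 or _b are one class to them, and where a whole thing is asked for, a point or a joint stands for the part that bears it (a point fixed in the world has none). Each returns a list of dicts, best first, with "confidence" (0 to 1); they miss things now and then, are a little off and sometimes report something else, mostly with a low value. They report only what shows in the picture. A call takes as long as a camera call.
- spotter.spot_in(picture, thing): "point" ([x, y, z] in m, in world coordinates, good to about 4 mm: the middle of the surface that is visible of it).
- spotter.trace(picture, thing): "pixels" (384x512 bool, what is visible of it).
The state is a dict: "time": time; "q": joint angles; "qd": joint speeds; "joint_efforts": joint torques, N m; "ee_pos": TCP position; "tcp_rot": TCP orientation; "wrist_force": force on the tool from outside, world axes, zero at the start; "torque": the same for the moment, N m; "opening": finger opening in m.
Only numpy, scipy, OpenCV 4.12 (cv2) and the standard library are available. Lean on these libraries where they do the work, as an engineer would, in place of code of your own. Each camera call takes 0.05 s, during which the arm holds its last target.

### The job

Get the re-sealed blanking caps ready for their leak test: push every cap that stands on the bench fully home on an adaptor of the test manifold and swing both its cam arms down until they are shut. When all the caps are locked, pick up the label scanner, aim it at the label on the end of the manifold from about a hand's breadth away and hold it steady for a good second, then lay it back flat on its mat, lengthways. Leave the other things on the bench where they are.

Things in the scene. Friction and masses are not known exactly. Their poses are not given: they have to be found in the camera images.
- cap1: one of 2 or 3 identical aluminium blanking caps, 280 g, mouth down, arms raised. 44 tall, 50 across; grip it over the flats on its +x and -x sides (49 apart, 18 wide). Bore 39 wide, 36 deep: when home the mouth is 36 below the adaptor's top. Origin: middle of the mouth's rim; z up through the closed top. A cam arm on each of its +y and -y sides, between lugs that reach 30 from the axis.
- cap1_left (a joint): cam arm on cap1's +y side: steel, 11 wide, 6 thick, 52 long from its pin (27 from the cap's axis, 16 above the mouth). 0: points outward, 35 deg above level; grows as it swings down; 2.18: shut, hanging along the cap, outer face 33 from the axis. Stiff (0.05 N m), stays where left. Past 0.9 its cam enters the bore: put the cap on with arms raised; it shuts only when the cap is home.
- cap1_right (a joint): cam arm on cap1's -y side: steel, 11 wide, 6 thick, 52 long from its pin (27 from the cap's axis, 16 above the mouth). 0: points outward, 35 deg above level; grows as it swings down; 2.18: shut, hanging along the cap, outer face 33 from the axis. Stiff (0.05 N m), stays where left. Past 0.9 its cam enters the bore: put the cap on with arms raised; it shuts only when the cap is home.
- cap2: one of 2 or 3 identical aluminium blanking caps, 280 g, mouth down, arms raised. 44 tall, 50 across; grip it over the flats on its +x and -x sides (49 apart, 18 wide). Bore 39 wide, 36 deep: when home the mouth is 36 below the adaptor's top. Origin: middle of the mouth's rim; z up through the closed top. A cam arm on each of its +y and -y sides, between lugs that reach 30 from the axis.
- cap2_left (a joint): cam arm on cap2's +y side: steel, 11 wide, 6 thick, 52 long from its pin (27 from the cap's axis, 16 above the mouth). 0: points outward, 35 deg above level; grows as it swings down; 2.18: shut, hanging along the cap, outer face 33 from the axis. Stiff (0.05 N m), stays where left. Past 0.9 its cam enters the bore: put the cap on with arms raised; it shuts only when the cap is home.
- cap2_right (a joint): cam arm on cap2's -y side: steel, 11 wide, 6 thick, 52 long from its pin (27 from the cap's axis, 16 above the mouth). 0: points outward, 35 deg above level; grows as it swings down; 2.18: shut, hanging along the cap, outer face 33 from the axis. Stiff (0.05 N m), stays where left. Past 0.9 its cam enters the bore: put the cap on with arms raised; it shuts only when the cap is home.
- cap3: one of 2 or 3 identical aluminium blanking caps, 280 g, mouth down, arms raised. 44 tall, 50 across; grip it over the flats on its +x and -x sides (49 apart, 18 wide). Bore 39 wide, 36 deep: when home the mouth is 36 below the adaptor's top. Origin: middle of the mouth's rim; z up through the closed top. A cam arm on each of its +y and -y sides, between lugs that reach 30 from the axis.
- cap3_left (a joint): cam arm on cap3's +y side: steel, 11 wide, 6 thick, 52 long from its pin (27 from the cap's axis, 16 above the mouth). 0: points outward, 35 deg above level; grows as it swings down; 2.18: shut, hanging along the cap, outer face 33 from the axis. Stiff (0.05 N m), stays where left. Past 0.9 its cam enters the bore: put the cap on with arms raised; it shuts only when the cap is home.
- cap3_right (a joint): cam arm on cap3's -y side: steel, 11 wide, 6 thick, 52 long from its pin (27 from the cap's axis, 16 above the mouth). 0: points outward, 35 deg above level; grows as it swings down; 2.18: shut, hanging along the cap, outer face 33 from the axis. Stiff (0.05 N m), stays where left. Past 0.9 its cam enters the bore: put the cap on with arms raised; it shuts only when the cap is home.
- port1 (a point): centre of the top of the right-hand adaptor of the test manifold: upright aluminium spigot, 36 diameter, bevelled nose, 141 above the bench; groove 13 to 29 below the top; collar 47 wide from 55 below the top. Adaptors stand 100 apart along the manifold's y; axes are the manifold's. Any cap fits any adaptor, at any yaw.
- port2 (a point): centre of the top of the middle adaptor of the test manifold: upright aluminium spigot, 36 diameter, bevelled nose, 141 above the bench; groove 13 to 29 below the top; collar 47 wide from 55 below the top. Adaptors stand 100 apart along the manifold's y; axes are the manifold's. Any cap fits any adaptor, at any yaw.
- port3 (a point): centre of the top of the left-hand adaptor of the test manifold: upright aluminium spigot, 36 diameter, bevelled nose, 141 above the bench; groove 13 to 29 below the top; collar 47 wide from 55 below the top. Adaptors stand 100 apart along the manifold's y; axes are the manifold's. Any cap fits any adaptor, at any yaw.
- manifold: grey leak-test manifold bolted to the bench: square header 280 long along its y, 60 wide along x, top 65 above the bench, with three upright grooved adaptors, a gauge at its +y end (165 from the middle, to 143 high) and a label plate at its -y end. Origin: middle of its underside.
- label: paper bar label, 70 x 46, on a sloped plate at the -y end of the manifold, 72 above the bench. Origin: middle of the label; z is its outward normal, which points along the manifold's -y and 35 degrees above level; x is the manifold's x.
- scanner: cordless label scanner, grey plastic, lying flat: 155 long along its x. Handle 28 wide, 30 tall from x = -75 to +28 (grip it near x = 5; it balances there), broad head 62 wide, 34 tall from x = 28 to 80. Origin: on its underside, under the balance point. 180 g. It looks out of its +x end.
- scanner_window (a point): middle of the scanner's amber window, at x = 80, 17 above its underside. The beam leaves along the scanner's +x. It reads a label 50 to 180 mm in front of the window, the label's middle within 18 mm of the beam's axis and the label turned up to 55 degrees from square, when held still.
- mat: the scanner's black rubber mat, fixed, 190 x 100, 4 thick. Origin: middle of its underside, on the bench; long side along its x.
- wrench: bystander: flat open-ended wrench, 190 long
- screwdriver: bystander: screwdriver with a black handle
- spray: bystander: closed white bottle, 56 diameter, 170 tall
- grease_tin: bystander: low steel tin, 72 diameter, 50 tall
- gasket: bystander: loose black rubber ring, 54 outer diameter, 8 thick
- elbow: bystander: brass pipe elbow, legs 45 long, about 40 tall
- bush: bystander: dark steel plug, 44 diameter, 40 tall

How it is judged:
By the outcome, as a careful person would: the job done as asked, in the order asked, and still so for the second after the job is handed in, with the robot touching nothing.
Of cap1, cap2, cap3 only 2 to 3 are there at a start; the rules pass over those that are not, and their reading is None.
At some moment in a run one of cap1, cap2, cap3 may be knocked a few centimetres aside while the robot is not near it.
It also fails if it takes over 210 s, if anything falls off the work surface, if the arm or the gripper's body presses on something with over 40 N, if the wrist force passes 120 N, or if a joint passes its speed limit or range.

## Working session

There is one attempt and no reset: what is moved stays moved. The work goes in short steps, Python scripts to look and compute and a tool call to move; the robot and the scene stay as the last step left them, time stands still between calls to the robot, and variables do not carry over. Pictures are saved under pics/ and viewed, and the job is handed in when it is done.

Besides the shell and the picture viewer there is one more tool, called after "Emit:" as name(argument=value, ...) on one line, values as JSON. play_rows: Moves the arm, as the interface text tells. Its arguments: {"type":"object","properties":{"rows":{"type":"array","items":{"type":"array"}},"newtons":{"type":"number"}},"required":["rows"]}

```bash
ls -la; mkdir -p pics
cat > h.py <<'E'
import numpy as np, cv2
from scipy.spatial.transform import Rotation as R
from workcell import get_obs, camera, job_done, spotter
def save(p,name): cv2.imwrite('pics/'+name,p['img'][:,:,::-1])
E
python3 - <<'E'
from h import *
print(get_obs())
for n in ['side','top','wrist']:
    p=camera(n); save(p,n+'0.png'); print(n,p['xyz'],p['orientation'],p['intrinsics'],p['k1'],p['shot'])
    for t in ['cap1','manifold','scanner','mat','label','port1','port2','port3']:
        try:
            for d in spotter.spot_in(p,t)[:5]: print('  ',t,np.round(d['point'],4),round(d['confidence'],2))
        except Exception as e: print(t,e)
E
```

```text
total 12
drwxr-xr-x  3 agent agent 4096 Dec  7 05:55 .
drwxr-xr-x 23 root  root  4096 Dec  7 05:55 ..
drwxr-xr-x  2 agent agent 4096 Dec  7 05:55 pics
{'time': 0.0, 'q': array([7.07045878e+01, 5.00870553e+00, 1.00340077e+01, 9.50990550e+01,
       1.48216647e-03, 9.00016820e+01]), 'qd': array([ 0.0199719 ,  0.04153716, -0.06522326, -0.01809552, -0.03962547,
       -0.06443922]), 'joint_efforts': array([-4.70951636e-04, -5.20390606e+01,  4.64803219e+01,  1.63072301e-02,
        2.56154999e-05, -3.57394200e-06]), 'ee_pos': array([0.18165369, 0.51887774, 0.22110205]), 'tcp_rot': array([-1.79998520e+02,  7.37528681e-02,  7.07029058e+01]), 'wrist_force': array([-0.6879397 , -0.35433326, -0.12096247]), 'torque': array([-0.02605976, -0.05077304, -0.07036718]), 'opening': 0.08528652822113211}
side [ 0.49254797 -0.94379783  0.71140542] [-123.13808782    0.64277564   -1.95642126] [[378.78227867   0.         259.46550052]
 [  0.         378.78227867 187.47943109]
 [  0.           0.           1.        ]] -0.005404681806326612 1
   cap1 [ 0.5963 -0.2175  0.0374] 0.86
   cap1 [ 0.5575 -0.3849  0
[... 914 characters left out ...]
   manifold [0.5296 0.4135 0.0294] 0.72
   manifold [0.5283 0.0642 0.0674] 0.71
   manifold [ 0.3829 -0.1962  0.0155] 0.21
   scanner [0.5317 0.4125 0.0356] 0.68
   mat [0.4821 0.4316 0.0069] 0.66
   mat [0.5349 0.4117 0.0334] 0.31
   label [ 0.541  -0.0936  0.0737] 0.59
   port1 [0.5309 0.0641 0.0668] 0.73
   port2 [0.5309 0.0641 0.0668] 0.73
   port3 [0.5309 0.0641 0.0668] 0.73
wrist [0.10769807 0.54448565 0.37412924] [ 1.61950970e+02 -2.03125381e-02  7.07043333e+01] [[271.36243009   0.         255.31436318]
 [  0.         271.36243009 194.47351956]
 [  0.           0.           1.        ]] -0.039263898636799036 3
   scanner [0.4297 0.4196 0.018 ] 0.5
   mat [ 0.4251  0.4342 -0.0008] 0.81
```

View pics/side0.png

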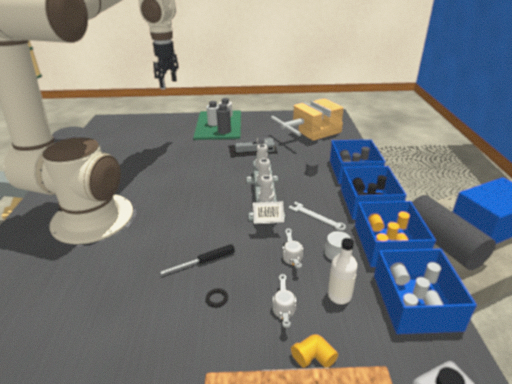

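View pics/top0.png

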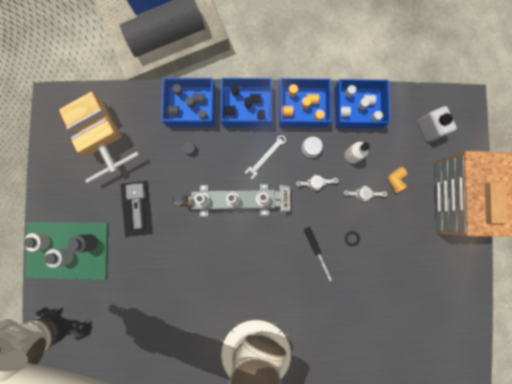

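View pics/wrist0.png

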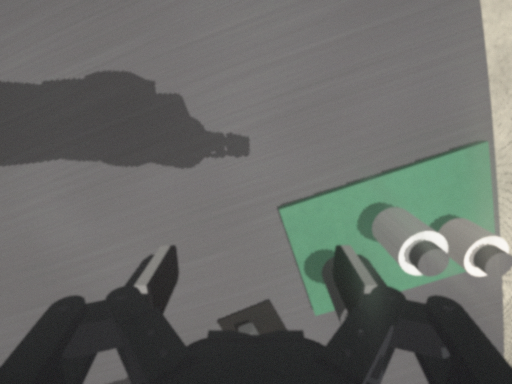

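Run:
```python
import cv2
a=cv2.imread('pics/top0.png'); b=cv2.imread('pics/side0.png')
cv2.imwrite('pics/topz.png',cv2.resize(a[130:260,110:410],None,fx=2.66,fy=2.66,interpolation=cv2.INTER_CUBIC))
cv2.imwrite('pics/sidez.png',cv2.resize(b[130:350,180:380],None,fx=2.7,fy=2.7,interpolation=cv2.INTER_CUBIC))
```

```text
(no output)
```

View pics/topz.png

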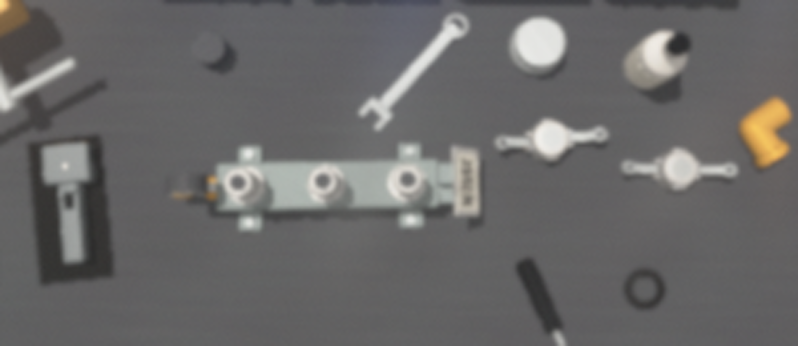

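View pics/sidez.png

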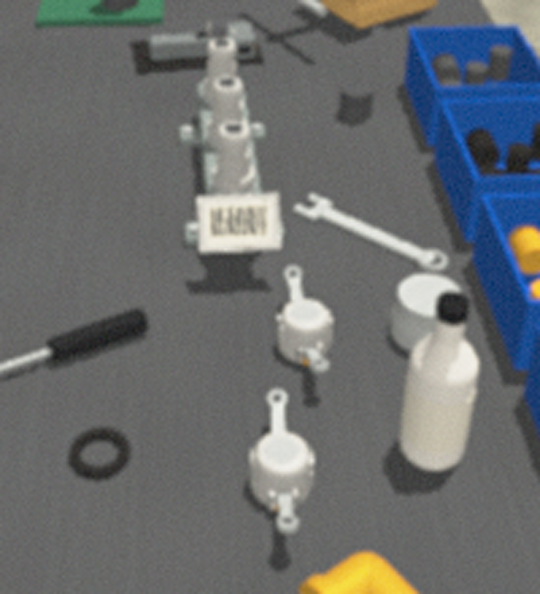

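Emit:
play_rows(rows=[[0,[0,0,-1.5],[0,0,7.85]],[0,[0,0,-1.5],[0,0,7.85]],[0,[0,0,-1.5],[0,0,7.85]],[0,[0,0,-1.5],[0,0,7.85]],[0,[0,0,-1.5],[0,0,7.85]],[0,[0,0,-1.5],[0,0,7.85]],[0,[0,0,-1.5],[0,0,7.85]],[0,[0,0,-1.5],[0,0,7.85]],[0,[0,0,-1.5],[0,0,7.85]],[0,[0,0,0],[0,0,0]]])

```text
time: 2.35
ee_pos: [0.1816, 0.5186, 0.3613]
tcp_rot: [179.9, 0.0, -2.8]
wrist_force: [1.0, 0.1, 0.9]
opening: 0.0855
```

```bash
cat >> h.py <<'E'
def tcp():
    o=get_obs(); return np.array(o['ee_pos']), R.from_euler('xyz',o['tcp_rot'],degrees=True)
def go(pos,rpy=None):
    """print tool-frame shift (cm) and rotvec (deg) to target"""
    p,r=tcp(); rr=r if rpy is None else R.from_euler('xyz',rpy,degrees=True)
    d=r.inv().apply(np.array(pos)-p)*100
    w=np.degrees((r.inv()*rr).as_rotvec())
    d2=rr.inv().apply(np.array(pos)-p)*100
    o=get_obs()
    print('at',np.round(p,4),np.round(o['tcp_rot'],2),'F',np.round(o['wrist_force'],1),'open',round(o['opening'],4),'t',round(o['time'],2))
    print(' shift',np.round(d,2),'turn',np.round(w,2),'shift after turn',np.round(d2,2))
def und(p,uv):
    K=p['intrinsics'];x=(np.array(uv,float)-[K[0][2],K[1][2]])/[K[0][0],K[1][1]]
    x=np.atleast_2d(x); y=x.copy()
    for _ in range(20): y=x/(1+p['k1']*(y**2).sum(1,keepdims=True))
    return y
def ray(p,uv):
    y=und(p,uv)[0]; d=R.from_euler('xyz',p['orientation'],degrees=True).apply([y[0],y[1],1]); return np.array(p['xyz']),d/np.linalg.norm(d)
def onz(p,uv,z):
    c,d=ray(p,uv); return c+d*(z-c[2])/d[2]
def tri(*rays):
    A=np.zeros((3,3));b=np.zeros(3)
    for c,d in rays:
        M=np.eye(3)-np.outer(d,d);A+=M;b+=M@c
    x=np.linalg.solve(A,b); return x,[round(float(np.linalg.norm((np.eye(3)-np.outer(d,d))@(x-c)))*1000,1) for c,d in rays]
def proj(p,X):
    r=R.from_euler('xyz',p['orientation'],degrees=True).inv().apply(np.atleast_2d(X)-np.array(p['xyz']))
    x=r[:,:2]/r[:,2:]; x=x*(1+p['k1']*(x**2).sum(1,keepdims=True)); K=p['intrinsics']
    return x*[K[0][0],K[1][1]]+[K[0][2],K[1][2]]
E
python3 - <<'E'
from h import *
go([0.50,0.06,0.38],[180,0,0])
E
```

```text
at [0.1816 0.5186 0.3613] [ 1.7993e+02  2.0000e-02 -2.7800e+00] F [1.  0.1 0.9] open 0.0855 t 2.35
 shift [34.03 44.27 -1.83] turn [ 0.06  0.02 -2.78] shift after turn [31.84 45.86 -1.87]
```

Emit:
play_rows(rows=[[0,[3.2,4.2,-0.2],[0,0,-0.3]],[0,[3.2,4.2,-0.2],[0,0,-0.3]],[0,[3.2,4.2,-0.2],[0,0,-0.3]],[0,[3.2,4.2,-0.2],[0,0,-0.3]],[0,[3.2,4.2,-0.2],[0,0,-0.3]],[0,[3.2,4.2,-0.2],[0,0,-0.3]],[0,[3.2,4.2,-0.2],[0,0,-0.3]],[0,[3.2,4.2,-0.2],[0,0,-0.3]],[0,[3.2,4.2,-0.2],[0,0,-0.3]],[0,[3.2,4.2,-0.2],[0,0,0]],[0,[0,0,0],[0,0,0]]])

```text
time: 3.45
ee_pos: [0.4871, 0.1147, 0.3694]
tcp_rot: [179.6, 0.4, 3.3]
wrist_force: [0.5, 1.1, -0.5]
opening: 0.0852
```

Run:
```python
from h import *
go([0.50,0.06,0.38],[180,0,0])
p=camera('wrist'); save(p,'w1.png'); import pickle; pickle.dump(p,open('w1.pkl','wb'))
for t in ['cap1','manifold','label']:
    for d in spotter.spot_in(p,t)[:5]: print('  ',t,np.round(d['point'],4),round(d['confidence'],2))
```

```text
at [0.4871 0.1147 0.3694] [179.58   0.36   3.28] F [ 0.5  1.1 -0.5] open 0.0852 t 3.45
 shift [ 0.96  5.54 -1.02] turn [0.43 0.35 3.28] shift after turn [ 1.29  5.47 -1.06]
   cap1 [ 0.5947 -0.1894  0.0385] 0.6
```

View pics/w1.png

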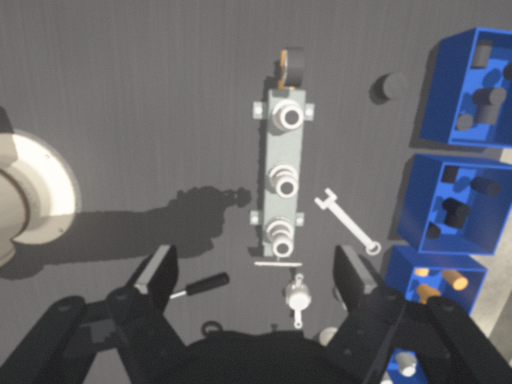

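Run:
```python
import cv2,numpy as np
a=cv2.imread('pics/top0.png'); b=cv2.imread('pics/w1.png')
A=cv2.resize(a[180:220,185:285],None,fx=8,fy=8,interpolation=cv2.INTER_CUBIC)
B=cv2.resize(b[95:265,250:320],None,fx=4.7,fy=4.7*1,interpolation=cv2.INTER_CUBIC)
B=cv2.rotate(B,cv2.ROTATE_90_COUNTERCLOCKWISE)
A=A[:, :800];B=B[:,:800]
n=np.zeros((A.shape[0]+B.shape[0],800,3),np.uint8);n[:A.shape[0],:A.shape[1]]=A;n[A.shape[0]:,:B.shape[1]]=B
cv2.imwrite('pics/z2.png',n);print(n.shape,A.shape,B.shape)
```

```text
(649, 800, 3) (320, 800, 3) (329, 799, 3)
```

View pics/z2.png

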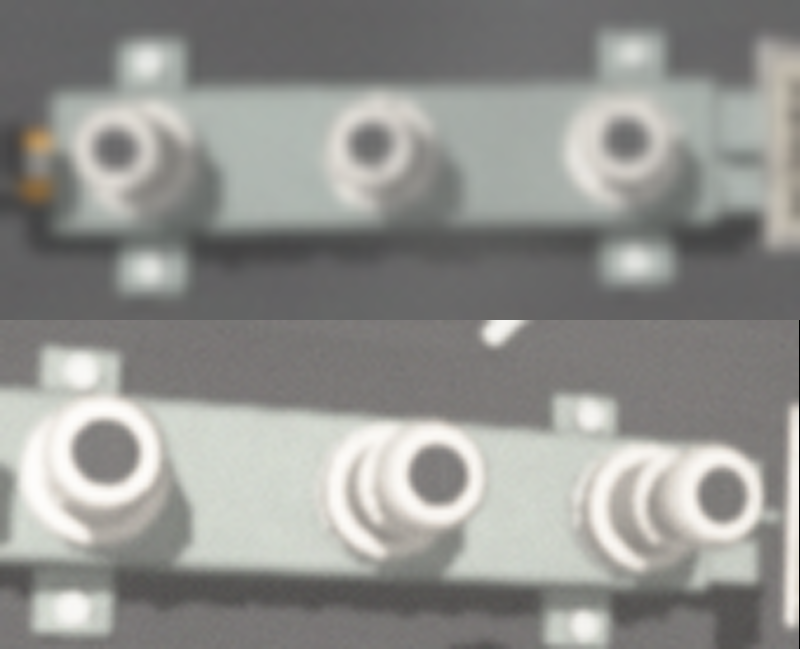

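Run:
```python
from h import *; import pickle
w=pickle.load(open('w1.pkl','rb')); t=camera('top'); save(t,'top1.png'); s=camera('side'); pickle.dump(t,open('t.pkl','wb'));pickle.dump(s,open('s.pkl','wb')); save(s,'side1.png')
T=[(115,147),(371,143),(626,140)];W=[(195,105),(173,438),(154,721)]
P=[]
for (a,b),(c,d) in zip(T,W):
    u=((a+.5)/8-.5+185,(b+.5)/8-.5+180); v=((c+.5)/4.7-.5+250,(d+.5)/4.7-.5+95)
    x,e=tri(ray(t,u),ray(w,v)); P.append(x); print(np.round(x,4),e,'top@141',np.round(onz(t,u,.141),4),'w@141',np.round(onz(w,v,.141),4))
d=P[0]-P[2]; print(np.linalg.norm(d),np.degrees(np.arctan2(-d[0],d[1])))
for n,p in (('t',t),('s',s)):
  for d in spotter.spot_in(p,'cap1')[:5]: print(n,np.round(d['point'],4),round(d['confidence'],2))
```

```text
[0.5308 0.1808 0.143 ] [0.3, 0.3] top@141 [0.5306 0.181  0.141 ] w@141 [0.5313 0.1808 0.141 ]
[0.5335 0.0807 0.1417] [0.7, 0.7] top@141 [0.5329 0.0806 0.141 ] w@141 [0.5342 0.0806 0.141 ]
[ 0.5359 -0.0188  0.1417] [1.2, 1.2] top@141 [ 0.5348 -0.0189  0.141 ] w@141 [ 0.5372 -0.0191  0.141 ]
0.19959903147385524 1.4802602396851943
t [ 0.5936 -0.1988  0.0402] 0.8
t [ 0.5574 -0.3627  0.0401] 0.61
t [ 0.5593 -0.3145  0.0323] 0.47
s [ 0.5583 -0.3881  0.0353] 0.62
s [ 0.6085 -0.4963  0.0351] 0.44
```

Run:
```python
from h import *
go([0.594,-0.16,0.22],[180,0,0])
print(np.round(get_obs()['q'],1))
```

```text
at [0.4838 0.1197 0.3717] [179.67   0.23   3.47] F [0.1 0.1 0.4] open 0.0852 t 3.85
 shift [ 9.36 28.5  15.3 ] turn [0.34 0.22 3.47] shift after turn [11.02 27.97 15.17]
[ 14.1   4.8  27.3 112.8  -0.3 100.6]
```

View pics/top1.png

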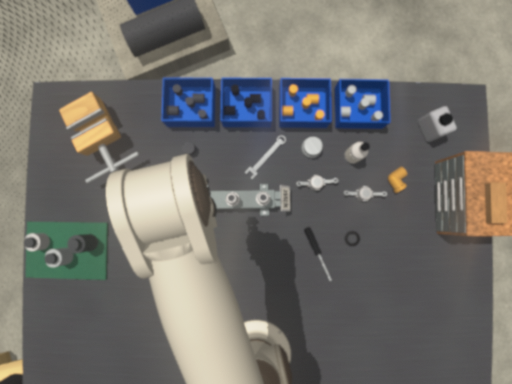

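Emit:
play_rows(rows=[[0,[1.2,3.1,1.0],[0,0,1]],[0,[1.2,3.1,1.5],[0,0,1]],[0,[1.2,3.1,1.5],[0,0,0.5]],[0,[1.2,3.1,1.5],[0,0,0]],[0,[1.2,3.1,1.5],[0,0,0]],[0,[1.2,3.1,1.5],[0,0,0]],[0,[1.2,3.1,2],[0,0,0]],[0,[1.2,3.1,2],[0,0,0]],[0,[1.2,3.1,2],[0,0,0]],[0,[0,0,1],[0,0,0]],[0,[0,0,0],[0,0,0]]])

```text
time: 4.95
ee_pos: [0.6046, -0.1553, 0.2144]
tcp_rot: [179.8, -0.2, 2.3]
wrist_force: [0.2, 0.6, 0.0]
opening: 0.0852
```

Run:
```python
from h import *; import pickle
go([0.594,-0.16,0.22],[180,0,0])
p=camera('wrist'); save(p,'w2.png'); pickle.dump(p,open('w2.pkl','wb'))
for t in ['cap1','spray']:
    for d in spotter.spot_in(p,t)[:5]: print('  ',t,np.round(d['point'],4),round(d['confidence'],2))
```

```text
at [ 0.6046 -0.1553  0.2144] [179.78  -0.18   2.26] F [0.2 0.6 0. ] open 0.0852 t 4.95
 shift [-1.07  0.43 -0.56] turn [ 0.22 -0.18  2.26] shift after turn [-1.06  0.47 -0.56]
   cap1 [ 0.5592 -0.3575  0.0411] 0.71
   cap1 [ 0.4    -0.3258  0.0063] 0.66
   cap1 [ 0.5987 -0.1938  0.0448] 0.57
   cap1 [ 0.5441 -0.0378  0.0687] 0.45
   spray [ 0.6836 -0.3136  0.0866] 0.9
```

View pics/w2.png

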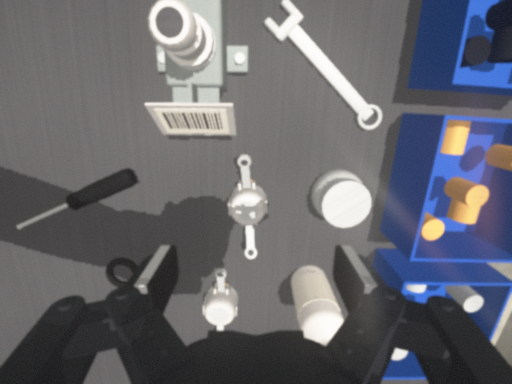

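Run:
```python
import cv2,numpy as np
a=cv2.imread('pics/top1.png'); b=cv2.imread('pics/w2.png')
A=cv2.resize(a[165:210,290:390],None,fx=8,fy=8,interpolation=cv2.INTER_CUBIC)
cv2.imwrite('pics/z3.png',A)
B=cv2.resize(b[145:345,190:290],None,fx=5,fy=5,interpolation=cv2.INTER_CUBIC)
cv2.imwrite('pics/z4.png',cv2.rotate(B[:540],cv2.ROTATE_90_COUNTERCLOCKWISE))
C=cv2.resize(b[255:345,190:350],None,fx=5,fy=5,interpolation=cv2.INTER_CUBIC)
cv2.imwrite('pics/z5.png',C)
```

```text
(no output)
```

View pics/z3.png

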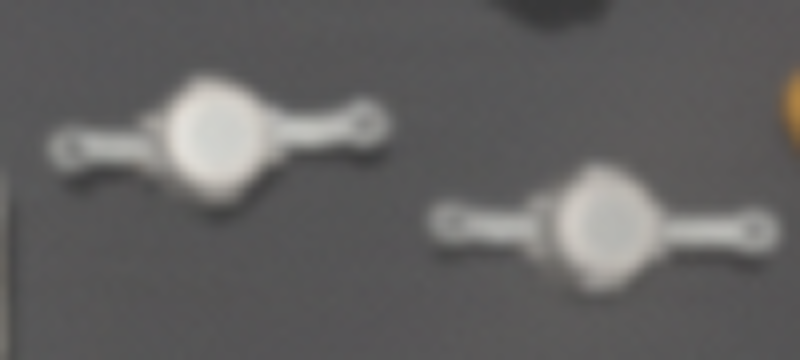

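View pics/z4.png

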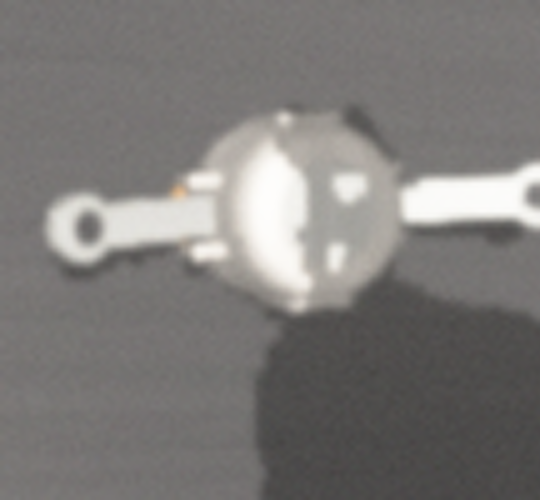

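View pics/z5.png

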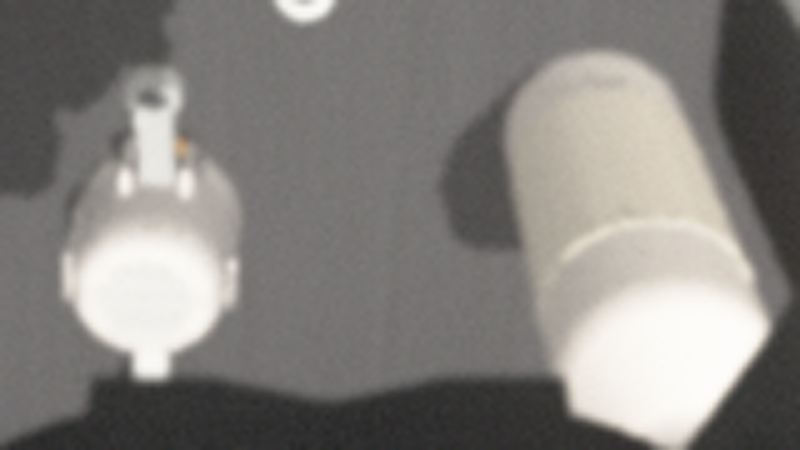

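Run:
```python
from h import *; import pickle
w=pickle.load(open('w2.pkl','rb')); t=pickle.load(open('t.pkl','rb'))
T=lambda a,b:((a+.5)/8-.5+290,(b+.5)/8-.5+165)
W=lambda c,r:((c+.5)/5-.5+190,(r+.5)/5-.5+145)
W5=lambda c,r:((c+.5)/5-.5+190,(r+.5)/5-.5+255)
l,e=tri(ray(t,T(68,149)),ray(w,W(271,88))); print('A l',np.round(l,4),e)
r,e=tri(ray(t,T(365,122)),ray(w,W(304,540))); print('A r',np.round(r,4),e)
c=(l+r)/2;d=l-r;print(np.round(c,4),np.linalg.norm(d),np.degrees(np.arctan2(-d[0],d[1])))
for p,f,a,b in ((t,T,(68,149),(365,122)),(w,W,(271,88),(304,540))):
    l=onz(p,f(*a),.043);r=onz(p,f(*b),.043);d=l-r;print('mono',(l+r)/2,np.linalg.norm(d),np.degrees(np.arctan2(-d[0],d[1])))
print('Btop', [(onz(t,T(452,222),.043)+onz(t,T(755,231),.043))/2], np.degrees(np.arctan2(-1*(onz(t,T(452,222),.043)-onz(t,T(755,231),.043))[0],(onz(t,T(452,222),.043)-onz(t,T(755,231),.043))[1])))
print('B w l',onz(w,W5(152,97),.043), 't l',onz(t,T(452,222),.043))
print('A body centre top@44',onz(t,T(217,138),.044),'B',onz(t,T(606,228),.044))
print('spray base', onz(w,W5(590,60),0.0),onz(w,W5(510,110),0.),onz(t,(357,165),0))
```

```text
A l [ 0.5905 -0.1415  0.0394] [1.9, 1.9]
A r [ 0.6029 -0.2674  0.0397] [1.0, 1.0]
[ 0.5967 -0.2044  0.0395] 0.1265105574476122 5.631046952943158
mono [ 0.59527683 -0.20295169  0.043     ] 0.12743108092816052 5.656095457975489
mono [ 0.59773082 -0.20400847  0.043     ] 0.12410982096952343 5.617988152065982
Btop [array([ 0.55769125, -0.36868606,  0.043     ])] -1.2483950211417116
B w l [ 0.562562   -0.30137302  0.043     ] t l [ 0.55911603 -0.30330515  0.043     ]
A body centre top@44 [ 0.59408503 -0.20287284  0.044     ] B [ 0.5569827  -0.36923587  0.044     ]
spray base [ 0.69446912 -0.31270007  0.        ] [ 0.67089695 -0.33193789  0.        ] [ 0.65980262 -0.35371561  0.        ]
```

Run:
```python
from h import *
go([0.5965,-0.2037,0.10],[180,0,5.6])
```

```text
at [ 0.605  -0.1547  0.2171] [179.72  -0.36   2.32] F [ 0.6  0.5 -0.1] open 0.0856 t 5.1
 shift [-1.12  4.8  11.72] turn [ 0.29 -0.36 -3.28] shift after turn [-1.33  4.79 11.71]
```

Emit:
play_rows(rows=[[0,[-0.4,1.2,1],[0.1,-0.1,-1.1]],[0,[-0.4,1.2,2],[0.1,-0.1,-1.1]],[0,[-0.4,1.2,2],[0.1,-0.1,-1.1]],[0,[-0.1,1.2,3],[0,0,0]],[0,[0,0,2.5],[0,0,0]],[0,[0,0,1.0],[0,0,0]],[0,[0,0,0],[0,0,0]],[0,[0,0,0],[0,0,0]]])

```text
time: 5.9
ee_pos: [0.6006, -0.1976, 0.1131]
tcp_rot: [179.6, -1.1, 6.5]
wrist_force: [-0.1, 0.1, 0.5]
opening: 0.0852
```

Run:
```python
from h import *
go([0.5965,-0.2037,0.020],[180,0,5.6])
p=camera('wrist'); save(p,'w3.png')
```

```text
at [ 0.6006 -0.1976  0.1131] [179.61  -1.1    6.46] F [-0.1  0.1  0.5] open 0.0852 t 5.9
 shift [-0.65  0.49  9.31] turn [ 0.39 -1.1   0.85] shift after turn [-0.47  0.56  9.31]
```

View pics/w3.png

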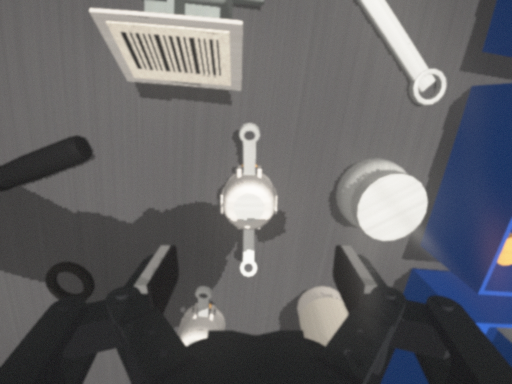

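Emit:
play_rows(rows=[[0,[-0.2,0.2,1],[0.2,-0.6,0.4]],[0,[-0.2,0.2,1.5],[0.2,-0.5,0.4]],[0,[-0.1,0.1,1.5],[0,0,0]],[0,[0,0,1],[0,0,0]],[0,[0,0,0],[0,0,0]],[0,[0,0,0],[0,0,0]]])

```text
time: 6.55
ee_pos: [0.5972, -0.2037, 0.0606]
tcp_rot: [180.0, -0.0, 5.6]
wrist_force: [-0.3, -0.1, 0.7]
opening: 0.0855
```

Run:
```python
from h import *
go([0.5965,-0.2037,0.020],[180,0,5.6])
```

```text
at [ 0.5972 -0.2037  0.0606] [ 1.7999e+02 -4.0000e-02  5.6100e+00] F [-0.3 -0.1  0.7] open 0.0855 t 6.55
 shift [-0.07 -0.    4.06] turn [ 0.01 -0.04  0.01] shift after turn [-0.07 -0.    4.06]
```

Emit:
play_rows(newtons=50, rows=[[0,[-0.05,0,1],[0,0,0]],[0,[0,0,1],[0,0,0]],[0,[0,0,1],[0,0,0]],[0,[0,0,1],[0,0,0]],[0,[0,0,0],[0,0,0]],[1,[0,0,0],[0,0,0]],[1,[0,0,0],[0,0,0]],[1,[0,0,0],[0,0,0]],[1,[0,0,0],[0,0,0]],[1,[0,0,0],[0,0,0]],[1,[0,0,0],[0,0,0]]])

```text
time: 7.65
ee_pos: [0.5971, -0.2038, 0.0183]
tcp_rot: [180.0, -0.1, 5.6]
wrist_force: [-0.8, 0.1, -2.3]
opening: 0.0483
```

Run:
```python
from h import *
go([0.5335,0.0807,0.19],[180,0,91.5])
p=camera('wrist'); save(p,'w4.png')
p=camera('side'); save(p,'s4.png')
```

```text
at [ 0.5971 -0.2038  0.0183] [ 1.7996e+02 -1.1000e-01  5.6100e+00] F [-0.8  0.1 -2.3] open 0.0483 t 7.65
 shift [ -3.51 -28.92 -17.2 ] turn [ 1.200e-01 -6.000e-02 -8.589e+01] shift after turn [ 28.61  -5.61 -17.17]
```

View pics/w4.png

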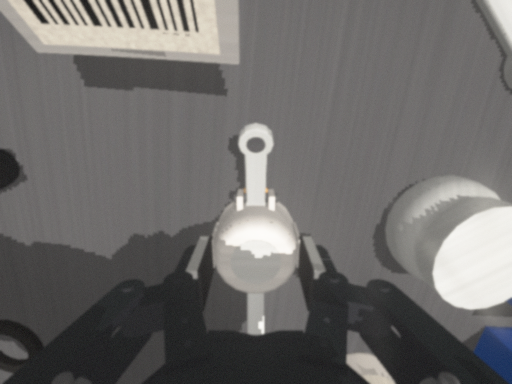

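Emit:
play_rows(rows=[[1,[0,0,-1],[0,0,0]],[1,[0,0,-2],[0,0,0]],[1,[0,0,-3],[0,0,0]],[1,[0,0,-4],[0,0,0]],[1,[0,0,-4],[0,0,0]],[1,[0,0,-4],[0,0,0]],[1,[0,0,-2],[0,0,0]],[1,[0,0,0],[0,0,0]]])

```text
time: 8.55
ee_pos: [0.5949, -0.203, 0.2291]
tcp_rot: [180.0, -0.1, 5.6]
wrist_force: [-0.1, 0.7, -2.1]
opening: 0.0482
```

Run:
```python
from h import *; import pickle
go([0.5335,0.0807,0.20],[180,0,91.5])
p=camera('wrist'); save(p,'w5.png'); pickle.dump(p,open('w5.pkl','wb'))
q,r=tcp()
# project candidate cap points in tool frame
for dy in (-.004,-.002,0,.002,.004):
    # cap axis at tool (0,dy); mouth at tool z = +0.018 (TCP z .0183 at bench)
    pts=[[0,dy-s*0.063,0.0183-0.041] for s in (1,-1)]+[[0,dy,0.0183-0.044]]
    print(dy,np.round(proj(p,r.apply(pts)+q),1).tolist())
```

```text
at [ 0.5949 -0.203   0.2291] [ 1.7998e+02 -5.0000e-02  5.6100e+00] F [-0.1  0.7 -2.1] open 0.0482 t 8.55
 shift [ -3.34 -28.84   2.9 ] turn [ 5.000e-02 -3.000e-02 -8.589e+01] shift after turn [28.53 -5.4   2.91]
-0.004 [[253.2, 131.8], [253.7, 339.0], [253.5, 252.7]]
-0.002 [[253.2, 136.1], [253.7, 341.5], [253.5, 256.0]]
0 [[253.2, 140.3], [253.7, 343.9], [253.5, 259.3]]
0.002 [[253.2, 144.5], [253.7, 346.3], [253.5, 262.5]]
0.004 [[253.3, 148.7], [253.7, 348.7], [253.5, 265.7]]
```

View pics/w5.png

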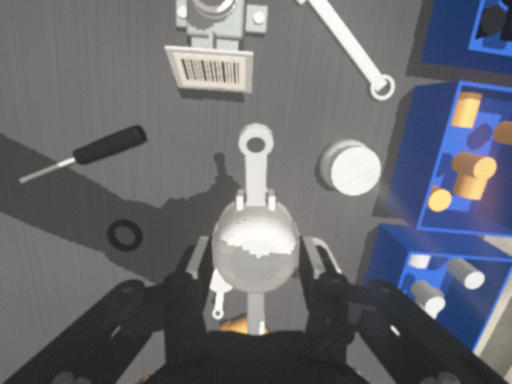

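Emit:
play_rows(rows=[[1,[0,0,0],[0,0,-8]],[1,[0,0,0],[0,0,-8]],[1,[0,0,0],[0,0,-8]],[1,[0,0,0],[0,0,-8]],[1,[0,0,0],[0,0,-8]],[1,[0,0,0],[0,0,-8]],[1,[0,0,0],[0,0,-8]],[1,[0,0,0],[0,0,-8]],[1,[0,0,0],[0,0,-8]],[1,[0,0,0],[0,0,-8]],[1,[0,0,0],[0,0,0]]])

```text
time: 9.7
ee_pos: [0.5892, -0.2011, 0.2057]
tcp_rot: [-178.5, -0.5, 88.8]
wrist_force: [-0.0, -0.3, -2.3]
opening: 0.0484
```

Run:
```python
from h import *
go([0.5328,0.0806,0.23],[180,0,91.5])
```

```text
at [ 0.5892 -0.2011  0.2057] [-178.48   -0.5    88.84] F [-0.  -0.3 -2.3] open 0.0484 t 9.7
 shift [28.07 -6.27 -2.03] turn [-1.51 -0.53 -2.65] shift after turn [28.31 -4.9  -2.43]
```

Emit:
play_rows(rows=[[1,[2,-0.4,-0.3],[-0.5,-0.2,-0.8]],[1,[3,-0.6,-0.3],[-0.5,-0.2,-0.8]],[1,[3.2,-0.6,-0.3],[-0.4,0,0]],[1,[3.2,-0.6,-0.3],[0,0,0]],[1,[3.2,-0.6,-0.3],[0,0,0]],[1,[3.2,-0.6,-0.3],[0,0,0]],[1,[3.2,-0.6,-0.3],[0,0,0]],[1,[3.2,-0.6,0],[0,0,0]],[1,[2,-0.4,0],[0,0,0]],[1,[0,0,0],[0,0,0]],[1,[0,0,0],[0,0,0]]])

```text
time: 10.8
ee_pos: [0.5365, 0.0707, 0.2138]
tcp_rot: [-178.9, -0.2, 87.5]
wrist_force: [-0.5, -0.3, -2.3]
opening: 0.0484
```

Run:
```python
from h import *
go([0.5328,0.0806,0.175],[180,0,91.5])
```

```text
at [0.5365 0.0707 0.2138] [-1.7887e+02 -1.6000e-01  8.7530e+01] F [-0.5 -0.3 -2.3] open 0.0484 t 10.8
 shift [ 0.96 -0.34  3.89] turn [-1.12 -0.2  -3.97] shift after turn [ 1.   -0.35  3.88]
```

Emit:
play_rows(rows=[[1,[0.4,-0.1,0.5],[-0.5,-0.1,-2]],[1,[0.4,-0.1,1],[-0.4,-0.1,-1.7]],[1,[0.15,-0.1,1],[0,0,0]],[1,[0,0,0.3],[0,0,0]],[1,[0,0,0],[0,0,0]],[1,[0,0,0],[0,0,0]]])

```text
time: 11.4
ee_pos: [0.5331, 0.0772, 0.1817]
tcp_rot: [-179.7, 0.1, 91.0]
wrist_force: [-0.1, -0.9, -2.2]
opening: 0.0484
```

Run:
```python
from h import *
go([0.5328,0.0806,0.175],[180,0,91.5])
p=camera('side'); save(p,'s6.png'); p=camera('wrist'); save(p,'w6.png')
s=cv2.imread('pics/s6.png'); cv2.imwrite('pics/s6z.png',cv2.resize(s[120:260,190:340],None,fx=4,fy=4,interpolation=cv2.INTER_CUBIC))
```

```text
at [0.5331 0.0772 0.1817] [-1.797e+02  7.000e-02  9.099e+01] F [-0.1 -0.9 -2.2] open 0.0484 t 11.4
 shift [ 0.34 -0.03  0.67] turn [-0.3   0.07 -0.51] shift after turn [ 0.34 -0.03  0.67]
```

View pics/s6z.png

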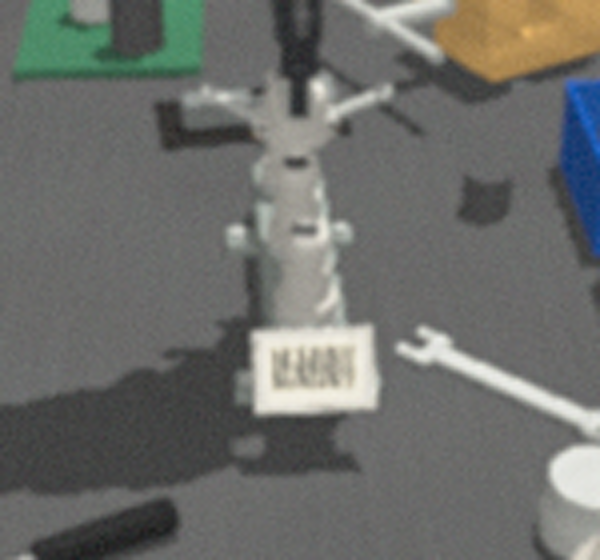

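View pics/w6.png

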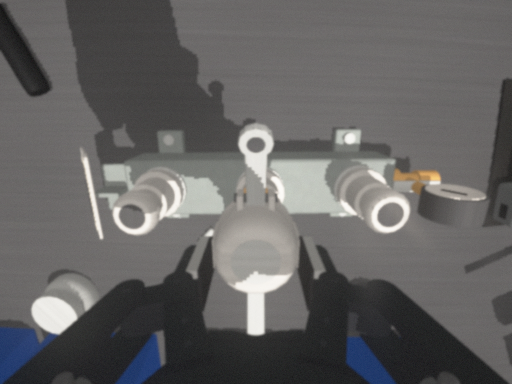

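Run:
```python
from h import *
p=camera('wrist')
a=onz(p,(134,218),.141);b=onz(p,(387,213),.141);print(a,b,(a+b)/2)
s=cv2.imread('pics/w6.png'); cv2.imwrite('pics/w6z.png',cv2.resize(s[150:250,100:420],None,fx=2.5,fy=2.5,interpolation=cv2.INTER_CUBIC))
go([0.5328,0.0806,0.175],[180,0,91.5])
```

```text
[ 0.53856445 -0.01786469  0.141     ] [0.53088116 0.1783193  0.141     ] [0.53472281 0.0802273  0.141     ]
at [0.5334 0.0774 0.1821] [-1.7974e+02  6.0000e-02  9.1020e+01] F [ 0.1  0.3 -3.1] open 0.0484 t 11.55
 shift [ 0.32 -0.05  0.71] turn [-0.26  0.06 -0.48] shift after turn [ 0.32 -0.05  0.71]
```

View pics/w6z.png

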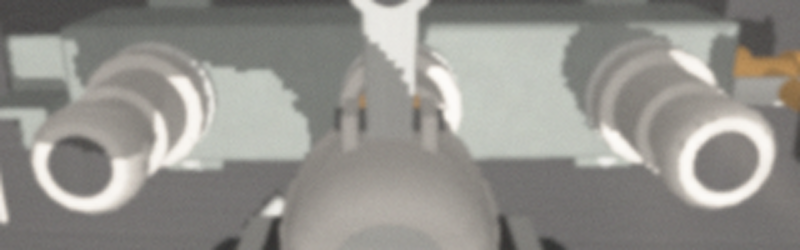

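Emit:
play_rows(rows=[[1,[0.2,0,0],[-0.3,0,-0.4]],[1,[0.06,0,0.5],[0,0,0]],[1,[0,0,0.7],[0,0,0]],[1,[0,0,0.2],[0,0,0]],[1,[0,0,0],[0,0,0]],[1,[0,0,0],[0,0,0]]])

```text
time: 12.15
ee_pos: [0.5336, 0.0803, 0.1671]
tcp_rot: [179.9, 0.1, 91.5]
wrist_force: [-0.2, -0.3, -1.8]
opening: 0.0483
```

Run:
```python
from h import *
go([0.533,0.080,0.1235],[180,0,91.5])
```

```text
at [0.5336 0.0803 0.1671] [1.799e+02 6.000e-02 9.146e+01] F [-0.2 -0.3 -1.8] open 0.0483 t 12.15
 shift [-0.03 -0.06  4.36] turn [ 0.1   0.06 -0.04] shift after turn [-0.03 -0.06  4.36]
```

Emit:
play_rows(rows=[[1,[-0.03,-0.05,0.4],[0,0,0]],[1,[0,0,0.5],[0,0,0]],[1,[0,0,0.5],[0,0,0]],[1,[0,0,0],[0,0,0]]])

```text
time: 12.55
ee_pos: [0.5331, 0.0799, 0.152]
tcp_rot: [179.9, 0.1, 91.4]
wrist_force: [-0.5, -0.1, -2.6]
opening: 0.0486
```

Emit:
play_rows(rows=[[1,[0,0,0.5],[0,0,0]],[1,[0,0,0.5],[0,0,0]],[1,[0,0,0.5],[0,0,0]],[1,[0,0,0],[0,0,0]]])

```text
time: 12.95
ee_pos: [0.5332, 0.08, 0.1354]
tcp_rot: [179.9, 0.0, 91.4]
wrist_force: [0.8, 0.9, -2.9]
opening: 0.0485
```

Emit:
play_rows(rows=[[1,[0,0,0.4],[0,0,0]],[1,[0,0,0.4],[0,0,0]],[1,[0,0,0.4],[0,0,0]],[1,[0,0,0.3],[0,0,0]],[1,[0,0,0],[0,0,0]]])

```text
time: 13.45
ee_pos: [0.5337, 0.08, 0.1238]
tcp_rot: [179.6, 0.0, 91.4]
wrist_force: [0.5, -0.1, -3.1]
opening: 0.0485
```

Emit:
play_rows(rows=[[1,[0,0,0.3],[0,0,0]],[1,[0,0,0.3],[0,0,0]],[1,[0,0,0],[0,0,0]]])

```text
time: 13.75
ee_pos: [0.5343, 0.0801, 0.1237]
tcp_rot: [179.2, -0.0, 91.4]
wrist_force: [0.3, 0.3, -3.1]
opening: 0.0481
```

Emit:
play_rows(rows=[[0,[0,0,0],[0,0,0]],[0,[0,0,0],[0,0,0]],[0,[0,0,0],[0,0,0]],[0,[0,0,0],[0,0,0]],[0,[0,0,-2],[0,0,0]],[0,[0,0,-3],[0,0,0]],[0,[0,0,-4],[0,0,0]],[0,[0,0,-4],[0,0,0]],[0,[0,0,0],[0,0,0]]])

```text
time: 14.65
ee_pos: [0.5318, 0.0798, 0.2542]
tcp_rot: [179.6, 0.0, 91.4]
wrist_force: [-0.5, -0.5, 0.2]
opening: 0.0853
```

Run:
```python
from h import *
p=camera('wrist'); save(p,'w7.png'); p=camera('side'); save(p,'s7.png')
s=cv2.imread('pics/s7.png'); cv2.imwrite('pics/s7z.png',cv2.resize(s[120:270,190:340],None,fx=3.9,fy=3.9,interpolation=cv2.INTER_CUBIC))
go([0.533-.072,0.080,0.23],[180,0,1.5])
for d in spotter.spot_in(p,'cap1')[:5]: print(np.round(d['point'],4),round(d['confidence'],2))
```

```text
at [0.531  0.0797 0.2496] [1.7988e+02 5.0000e-02 9.1450e+01] F [ 0.3 -0.1 -0.6] open 0.0853 t 14.75
 shift [ 0.2  -7.    1.95] turn [ 1.300e-01 -6.000e-02  8.995e+01] shift after turn [-7.   -0.21  1.96]
[0.5329 0.0672 0.1335] 0.82
[ 0.5569 -0.384   0.0366] 0.61
```

View pics/s7z.png

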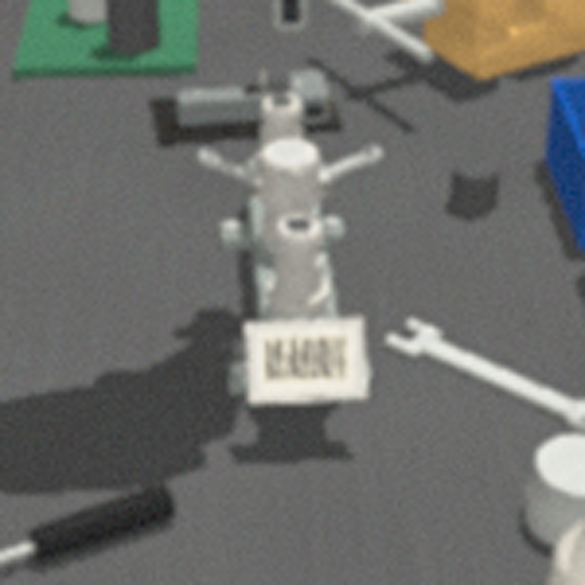

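View pics/w7.png

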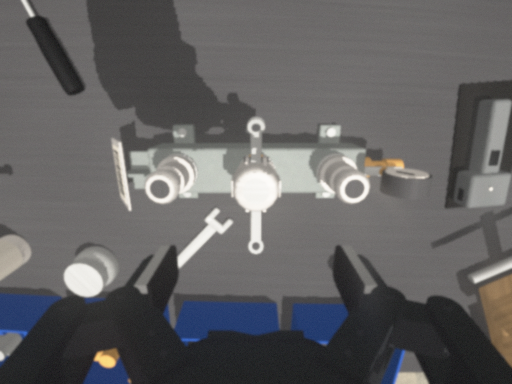

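Emit:
play_rows(rows=[[1,[0,0,0],[0,0,8.2]],[1,[0,0,0],[0,0,8.2]],[1,[0,0,0],[0,0,8.2]],[1,[0,0,0],[0,0,8.2]],[1,[0,0,0],[0,0,8.2]],[1,[0,0,0],[0,0,8.2]],[1,[0,0,0],[0,0,8.2]],[1,[0,0,0],[0,0,8.2]],[1,[0,0,0],[0,0,8.2]],[1,[0,0,0],[0,0,8.2]],[1,[0,0,0],[0,0,0]],[1,[0,0,0],[0,0,0]]])

```text
time: 16.0
ee_pos: [0.5246, 0.0788, 0.2268]
tcp_rot: [179.9, 1.8, 6.4]
wrist_force: [-0.1, -1.1, -0.8]
opening: 0.0003
```

Run:
```python
from h import *
go([0.533-.072,0.082,0.19],[180,0,1.5])
```

```text
at [0.5246 0.0788 0.2268] [179.87   1.8    6.36] F [-0.1 -1.1 -0.8] open 0.0003 t 16.0
 shift [-6.16 -1.04  3.88] turn [0.21 1.8  4.86] shift after turn [-6.34 -0.49  3.68]
```

Emit:
play_rows(rows=[[1,[-2,-0.2,0],[0.1,0.9,2.4]],[1,[-2,0,0],[0.1,0.9,2.3]],[1,[-2,0,1],[0,0,0]],[1,[-0.4,0,1.5],[0,0,0]],[1,[0,0,0.5],[0,0,0]],[1,[0,0,0],[0,0,0]],[1,[0,0,0],[0,0,0]]])

```text
time: 16.7
ee_pos: [0.4577, 0.0759, 0.1931]
tcp_rot: [180.0, 0.2, 2.8]
wrist_force: [0.2, 0.2, -0.2]
opening: -0.0003
```

Run:
```python
from h import *
go([0.533-.072,0.079,0.096],[180,0,1.5])
```

```text
at [0.4577 0.0759 0.1931] [179.98   0.23   2.83] F [ 0.2  0.2 -0.2] open -0.0003 t 16.7
 shift [ 0.39 -0.3   9.7 ] turn [0.03 0.23 1.33] shift after turn [ 0.34 -0.3   9.71]
```

Lower onto the arm and press it down.

Emit:
play_rows(rows=[[1,[0.3,-0.2,1],[0,0.2,1]],[1,[0,0,1],[0,0,0]],[1,[0,0,1],[0,0,0]],[1,[0,0,1],[0,0,0]],[1,[0,0,1],[0,0,0]],[1,[0,0,1],[0,0,0]],[1,[0,0,1],[0,0,0]],[1,[0,0,1],[0,0,0]],[1,[0,0,1],[0,0,0]],[1,[0,0,0.5],[0,0,0]],[1,[0,0,0],[0,0,0]]])

```text
time: 17.8
ee_pos: [0.4615, 0.0782, 0.0893]
tcp_rot: [180.0, 0.1, 1.8]
wrist_force: [-0.2, -0.2, 0.3]
opening: 0.0
```

Run:
```python
from h import *
go([0.533-.050,0.079,0.096],[180,0,1.5])
p=camera('side'); save(p,'s8.png')
s=cv2.imread('pics/s8.png'); cv2.imwrite('pics/s8z.png',cv2.resize(s[120:270,190:340],None,fx=3.9,fy=3.9,interpolation=cv2.INTER_CUBIC))
```

```text
at [0.4615 0.0782 0.0893] [1.7997e+02 6.0000e-02 1.8300e+00] F [-0.2 -0.2  0.3] open 0.0 t 17.8
 shift [ 2.15 -0.01 -0.67] turn [0.03 0.06 0.33] shift after turn [ 2.15 -0.02 -0.67]
```

View pics/s8z.png

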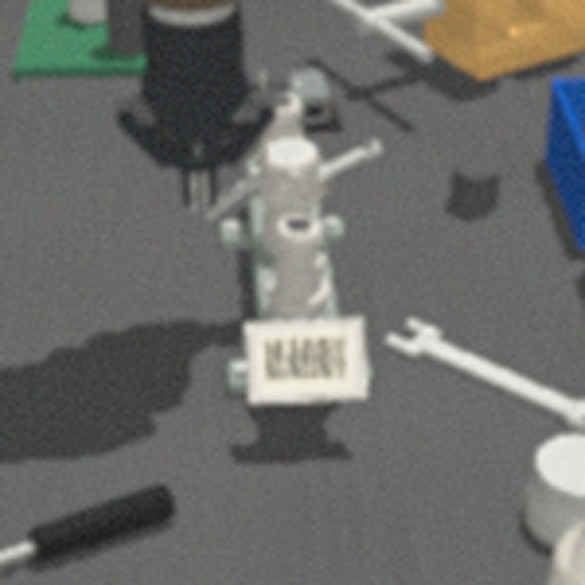

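Emit:
play_rows(rows=[[1,[0.5,0,-0.5],[0,0,0]],[1,[0.5,0,-0.5],[0,0,0]],[1,[0.5,0,0],[0,0,0]],[1,[0.5,0,0],[0,0,0]],[1,[0.5,0,0],[0,0,0]],[1,[0,0,0],[0,0,0]]])

```text
time: 18.45
ee_pos: [0.4871, 0.0791, 0.1013]
tcp_rot: [180.0, 0.3, 1.8]
wrist_force: [-4.1, -0.1, 3.3]
opening: 0.0002
```

Emit:
play_rows(rows=[[1,[0.3,0,0],[0,0,0]],[1,[0.3,0,0],[0,0,0]],[1,[0,0,0],[0,0,0]]])

```text
time: 18.75
ee_pos: [0.4873, 0.0791, 0.099]
tcp_rot: [180.0, 1.2, 1.9]
wrist_force: [-1.8, -0.1, 3.6]
opening: -0.0
```

Run:
```python
from h import *
p=camera('side'); save(p,'s9.png')
s=cv2.imread('pics/s9.png'); cv2.imwrite('pics/s9z.png',cv2.resize(s[120:270,190:340],None,fx=3.9,fy=3.9,interpolation=cv2.INTER_CUBIC))
go([0.45,0.079,0.2],[180,0,1.5])
```

```text
at [0.4876 0.0791 0.0991] [179.98   1.16   1.87] F [-6.8 -0.5  1.1] open -0.0001 t 18.8
 shift [ -3.96  -0.11 -10.01] turn [0.02 1.16 0.37] shift after turn [ -3.75  -0.09 -10.09]
```

View pics/s9z.png

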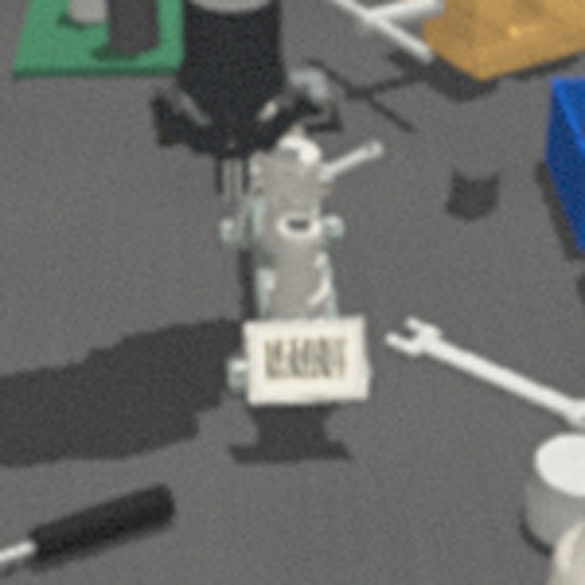

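Emit:
play_rows(rows=[[1,[-1.5,0,0],[0,1,0]],[1,[-1.0,0,-2],[0,0,0]],[1,[0,0,-3],[0,0,0]],[1,[0,0,-4],[0,0,0]],[1,[1,0,-2],[0,0,0]],[1,[3,0,0],[0,0,0]],[1,[3,0,0],[0,0,0]],[1,[3,0,0],[0,0,0]],[1,[3,-0.1,0],[0,0,0]],[1,[1,0,0],[0,0,0]],[1,[0,0,0],[0,0,0]],[1,[0,0,0],[0,0,0]]])

```text
time: 20.0
ee_pos: [0.6145, 0.084, 0.2137]
tcp_rot: [180.0, -0.5, 1.8]
wrist_force: [0.1, -0.0, 0.8]
opening: 0.0001
```

Run:
```python
from h import *
go([0.533+.072,0.082,0.19],[180,0,1.5])
```

```text
at [0.6145 0.084  0.2137] [179.97  -0.54   1.84] F [ 0.1 -0.   0.8] open 0.0001 t 20.0
 shift [-0.98  0.17  2.36] turn [ 0.03 -0.54  0.34] shift after turn [-0.95  0.17  2.37]
```

Emit:
play_rows(rows=[[1,[-0.6,0.1,1],[0,-0.5,0]],[1,[-0.3,0,1],[0,0,0]],[1,[0,0,1],[0,0,0]],[1,[0,0,1.2],[0,0,0]],[1,[0,0,1.2],[0,0,0]],[1,[0,0,1.2],[0,0,0]],[1,[0,0,1.2],[0,0,0]],[1,[0,0,1.2],[0,0,0]],[1,[0,0,1.2],[0,0,0]],[1,[0,0,0.8],[0,0,0]],[1,[0,0,0],[0,0,0]]])

```text
time: 21.1
ee_pos: [0.6045, 0.0827, 0.0973]
tcp_rot: [180.0, -0.3, 1.9]
wrist_force: [1.0, -0.1, 0.7]
opening: -0.0004
```

Run:
```python
from h import *
go([0.533+.0475,0.081,0.099],[180,0,1.5])
p=camera('side'); save(p,'s10.png')
s=cv2.imread('pics/s10.png'); cv2.imwrite('pics/s10z.png',cv2.resize(s[120:270,190:340],None,fx=3.9,fy=3.9,interpolation=cv2.INTER_CUBIC))
```

```text
at [0.6045 0.0827 0.0973] [179.98  -0.27   1.86] F [ 1.  -0.1  0.7] open -0.0004 t 21.1
 shift [-2.4   0.09 -0.19] turn [ 0.02 -0.27  0.36] shift after turn [-2.4   0.1  -0.17]
```

View pics/s10z.png

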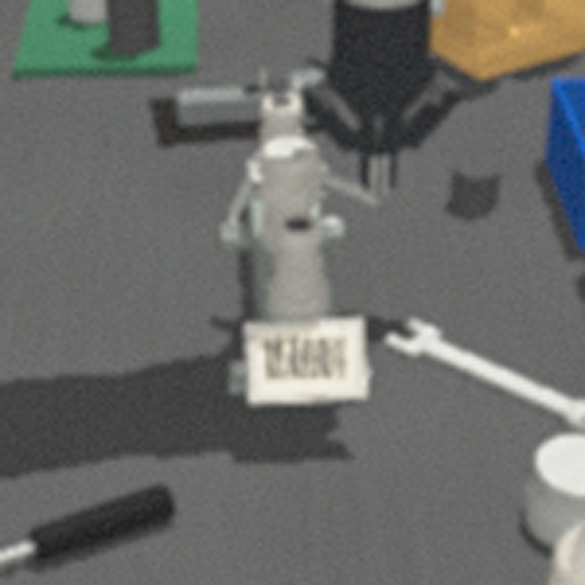

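Emit:
play_rows(rows=[[1,[-0.5,0,0.3],[0,0,0]],[1,[-0.5,0,0],[0,0,0]],[1,[-0.6,0,0],[0,0,0]],[1,[-0.6,0,0],[0,0,0]],[1,[-0.6,0,0],[0,0,0]],[1,[0,0,0],[0,0,0]]])

```text
time: 21.75
ee_pos: [0.5804, 0.082, 0.0984]
tcp_rot: [-180.0, -1.2, 1.8]
wrist_force: [0.7, -0.2, -0.7]
opening: -0.0002
```

Emit:
play_rows(rows=[[1,[-0.8,0,0],[0,0,0]],[1,[-0.8,0,0],[0,0,0]]])

```text
time: 21.95
ee_pos: [0.5779, 0.0821, 0.1025]
tcp_rot: [-180.0, -3.0, 1.8]
wrist_force: [44.3, 1.6, -6.2]
opening: -0.0001
```

Run:
```python
from h import *
go([0.533+.0475,0.081,0.099],[180,0,1.5])
p=camera('side'); save(p,'s11.png')
s=cv2.imread('pics/s11.png'); cv2.imwrite('pics/s11z.png',cv2.resize(s[120:270,190:340],None,fx=3.9,fy=3.9,interpolation=cv2.INTER_CUBIC))
```

```text
at [0.5779 0.0821 0.1025] [-179.95   -2.99    1.77] F [44.3  1.6 -6.2] open -0.0001 t 21.95
 shift [0.24 0.12 0.36] turn [-0.05 -2.99  0.27] shift after turn [0.26 0.12 0.35]
```

View pics/s11z.png

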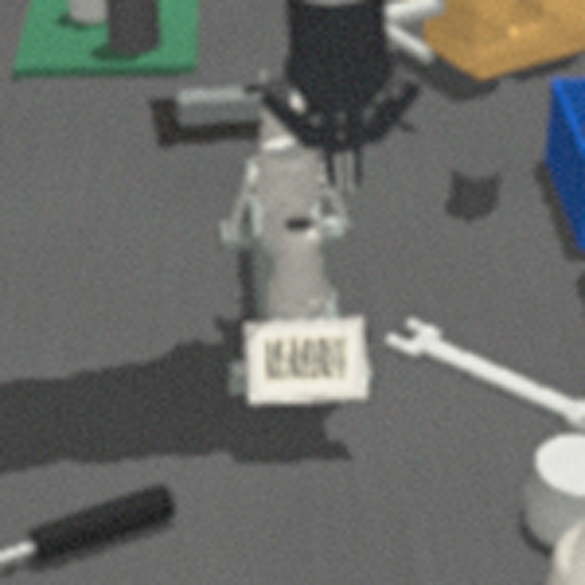

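Emit:
play_rows(rows=[[1,[1.5,0,0],[0,-1.5,0]],[1,[1.0,0,-2],[0,-1.5,0]],[1,[0,0,-3],[0,0,0]],[1,[0,0,-4],[0,0,0]],[0,[-1,0,-2],[0,0,0]],[0,[-2,0,0],[0,0,0]],[0,[-2,0,0],[0,0,0]],[0,[-0.5,0,0],[0,0,0]],[0,[0,0,0],[0,0,0]],[0,[0,0,0],[0,0,0]]])

```text
time: 23.0
ee_pos: [0.5412, 0.0808, 0.2204]
tcp_rot: [-179.9, 0.1, 1.8]
wrist_force: [-0.2, 0.3, 0.3]
opening: 0.0847
```

Run:
```python
from h import *
go([0.534,0.080,0.15],[180,0,1.5])
p=camera('wrist'); save(p,'w12.png')
p=camera('side'); save(p,'s12.png')
s=cv2.imread('pics/s12.png'); cv2.imwrite('pics/s12z.png',cv2.resize(s[120:270,190:340],None,fx=3.9,fy=3.9,interpolation=cv2.INTER_CUBIC))
```

```text
at [0.5412 0.0808 0.2204] [-1.7992e+02  1.3000e-01  1.7800e+00] F [-0.2  0.3  0.3] open 0.0847 t 23.0
 shift [-0.71  0.07  7.05] turn [-0.07  0.13  0.28] shift after turn [-0.72  0.06  7.04]
```

View pics/s12z.png

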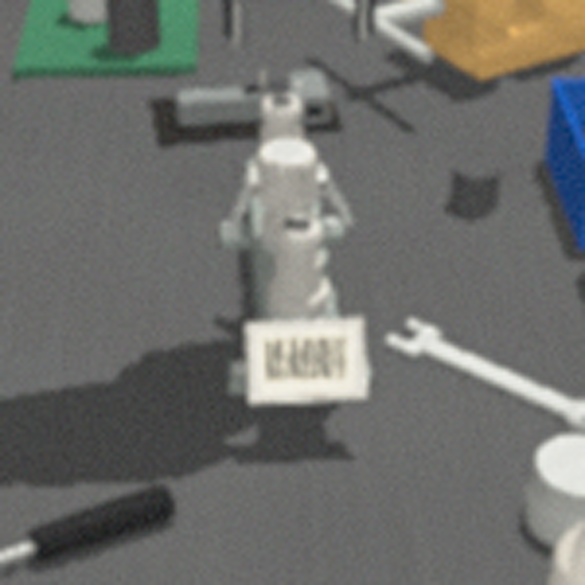

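View pics/w12.png

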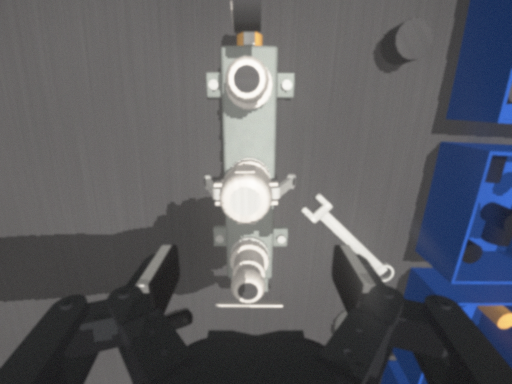

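Emit:
play_rows(newtons=30, rows=[[0,[-0.3,0,1],[0,0.1,0.3]],[0,[-0.4,0,2],[0,0,0]],[0,[0,0,2],[0,0,0]],[0,[0,0,1],[0,0,0]],[0,[0,0,0.5],[0,0,0]],[0,[0,0,0],[0,0,0]],[0,[0,0,0],[0,0,0]]])

```text
time: 23.8
ee_pos: [0.5367, 0.0807, 0.1517]
tcp_rot: [-179.9, 0.2, 1.4]
wrist_force: [0.1, 0.1, 1.0]
opening: 0.0856
```

Run:
```python
from h import *
go([0.534,0.080,0.108],[180,0,1.5])
```

```text
at [0.5367 0.0807 0.1517] [-1.7994e+02  1.7000e-01  1.4300e+00] F [0.1 0.1 1. ] open 0.0856 t 23.8
 shift [-0.26  0.06  4.37] turn [-0.06  0.17 -0.07] shift after turn [-0.27  0.06  4.37]
```

Emit:
play_rows(rows=[[0,[-0.15,0.05,0.5],[0,0.1,0]],[0,[0,0,1],[0,0,0]],[0,[0,0,1],[0,0,0]],[0,[0,0,1],[0,0,0]],[0,[0,0,0.5],[0,0,0]],[0,[0,0,0],[0,0,0]],[1,[0,0,0],[0,0,0]],[1,[0,0,0],[0,0,0]],[1,[0,0,0],[0,0,0]],[1,[0,0,0],[0,0,0]]])

```text
time: 24.8
ee_pos: [0.5351, 0.0803, 0.1109]
tcp_rot: [-179.9, -0.0, 1.4]
wrist_force: [-2.2, -0.6, -3.8]
opening: 0.0576
```

Run:
```python
from h import *
p=camera('wrist'); save(p,'w13.png')
p=camera('side'); save(p,'s13.png')
s=cv2.imread('pics/s13.png'); cv2.imwrite('pics/s13z.png',cv2.resize(s[120:240,190:340],None,fx=5,fy=5,interpolation=cv2.INTER_CUBIC))
go([0.534,0.080,0.095],[180,0,1.5])
```

```text
at [0.5351 0.0802 0.1105] [-1.7992e+02 -1.0000e-02  1.4400e+00] F [-3.9 -0.2  3.2] open 0.0571 t 24.9
 shift [-0.11  0.02  1.55] turn [-0.08 -0.01 -0.06] shift after turn [-0.11  0.02  1.55]
```

View pics/s13z.png

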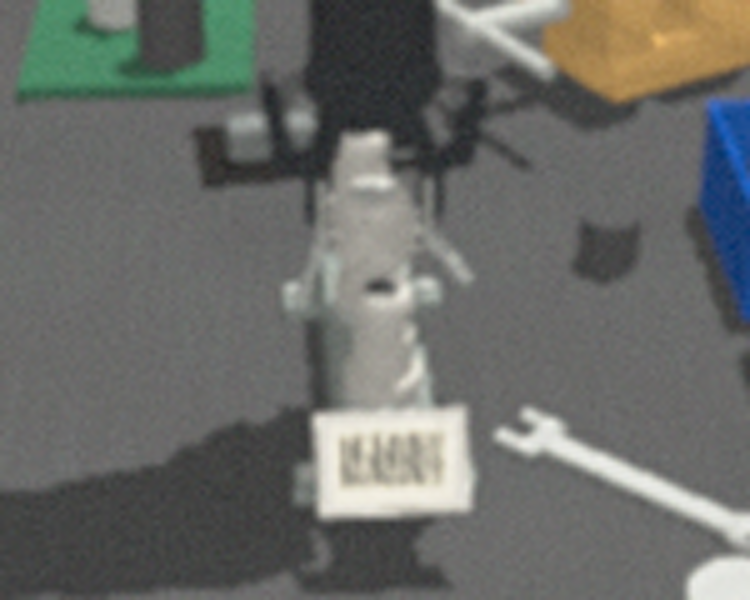

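View pics/w13.png

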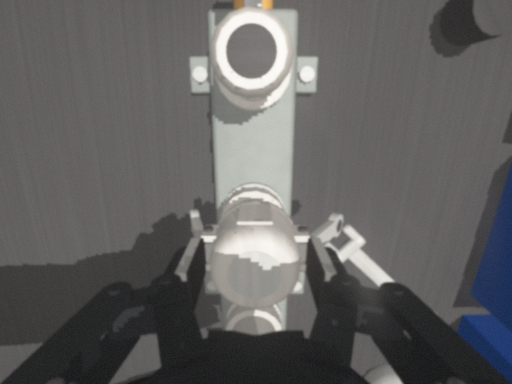

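Emit:
play_rows(rows=[[0,[0,0,0],[0,0,0]],[0,[0,0,0],[0,0,0]],[0,[0,0,0],[0,0,0]],[0,[0,0,-3],[0,0,0]],[0,[0,0,-4],[0,0,0]],[1,[-2,0,-3],[0,0,0]],[1,[-3,0,0],[0,0,0]],[1,[-4,0,0],[0,0,0]],[1,[-3,0,0],[0,0,0]],[1,[0,0,0],[0,0,0]],[1,[0,0,0],[0,0,0]]])

```text
time: 26.0
ee_pos: [0.4134, 0.0771, 0.2139]
tcp_rot: [-179.9, -0.3, 1.4]
wrist_force: [1.0, 0.1, -0.4]
opening: -0.0001
```

Emit:
play_rows(rows=[[1,[0,0,0],[0,7.5,0]],[1,[0,0,0],[0,7.5,0]],[1,[0,0,0],[0,7.5,0]],[1,[0,0,0],[0,7.5,0]],[1,[0,0,0],[0,0,0]]])

```text
time: 26.5
ee_pos: [0.4181, 0.0772, 0.2102]
tcp_rot: [-179.9, -30.9, 1.3]
wrist_force: [0.3, -0.0, -0.2]
opening: 0.0002
```

Run:
```python
from h import *
r=(R.from_euler('xyz',[180,0,1.5],degrees=True)*R.from_rotvec([0,np.radians(30),0])).as_euler('xyz',degrees=True); print(r)
go([0.445,0.079,0.10],r)
print(np.round(get_obs()['q'],1))
```

```text
[180.  -30.    1.5]
at [0.4181 0.0772 0.2102] [-179.91  -30.9     1.25] F [ 0.3 -0.  -0.2] open 0.0002 t 26.5
 shift [-3.35 -0.11 10.84] turn [ 0.04 -0.9  -0.21] shift after turn [-3.18 -0.11 10.89]
[ 15.4 -45.3 -34.6  70.6  -7.1 102.2]
```

Emit:
play_rows(rows=[[1,[-0.3,0,1],[0,0,0]],[1,[-0.6,0,2],[0,0,0]],[1,[-0.6,0,2],[0,0,0]],[1,[-0.6,0,2],[0,0,0]],[1,[-0.6,0,2],[0,0,0]],[1,[-0.3,0,1],[0,0,0]],[1,[0,0,0],[0,0,0]],[1,[0,0,0],[0,0,0]]])

```text
time: 27.3
ee_pos: [0.4503, 0.0784, 0.1039]
tcp_rot: [180.0, -29.6, 1.2]
wrist_force: [0.4, -0.1, -0.3]
opening: 0.0002
```

Run:
```python
from h import *
go([0.470,0.079,0.087],[180,-30,1.5])
print(np.round(get_obs()['q'],1))
```

```text
at [0.4503 0.0784 0.1039] [179.97 -29.63   1.24] F [ 0.4 -0.1 -0.3] open 0.0002 t 27.3
 shift [ 0.87 -0.02  2.44] turn [ 0.16  0.37 -0.23] shift after turn [ 0.86 -0.01  2.45]
[ 13.9 -41.1 -44.   58.   -6.2 101. ]
```

Emit:
play_rows(rows=[[1,[0.3,0,0.8],[0,0,0]],[1,[0.3,0,0.8],[0,0,0]],[1,[0.3,0,0.8],[0,0,0]],[1,[0.43,0,0.25],[0,0,0]],[1,[0.43,0,0.25],[0,0,0]],[1,[0,0,0],[0,0,0]]])

```text
time: 27.9
ee_pos: [0.4843, 0.0795, 0.0892]
tcp_rot: [-180.0, -29.8, 1.2]
wrist_force: [-0.7, 0.6, -0.1]
opening: 0.0
```

```bash
cat > sz.py <<'E'
import sys
from h import *
n=sys.argv[1]
p=camera('side'); b=p['img'][:,:,::-1]
cv2.imwrite('pics/'+n,cv2.resize(b[120:240,190:340],None,fx=5,fy=5,interpolation=cv2.INTER_CUBIC))
E
python3 sz.py s14.png
```

```text
(no output)
```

View pics/s14.png

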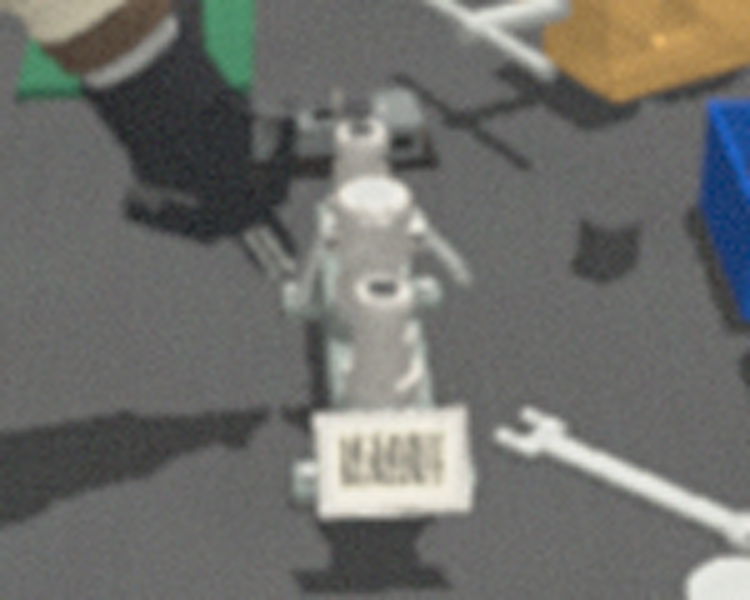

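Emit:
play_rows(rows=[[1,[0.35,0,0.25],[0,0,0]],[1,[0.35,0,0.25],[0,0,0]],[1,[0.35,0,0.25],[0,0,0]],[1,[0,0,0],[0,0,0]]])

```text
time: 28.35
ee_pos: [0.4971, 0.0798, 0.0875]
tcp_rot: [-180.0, -29.7, 1.2]
wrist_force: [-0.1, -0.1, 0.9]
opening: -0.0
```

```bash
python3 sz.py s15.png
```

```text
(no output)
```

View pics/s15.png

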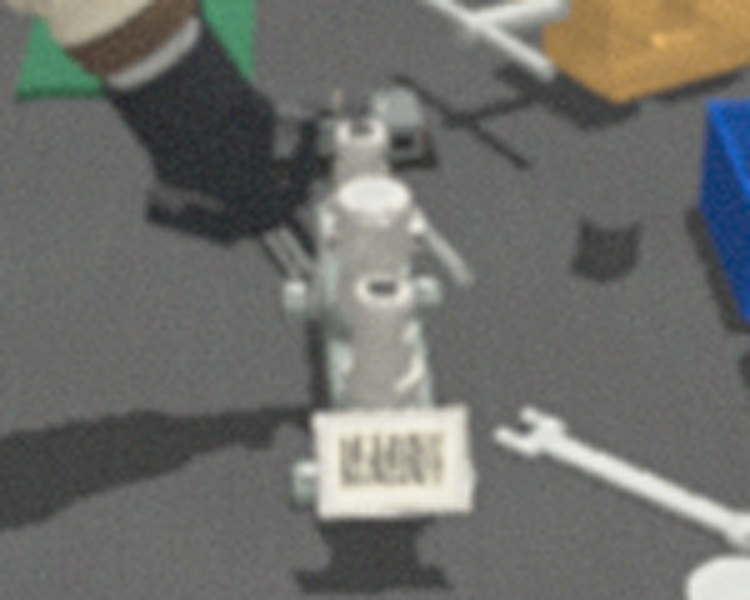

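Emit:
play_rows(rows=[[1,[0.3,0,0.17],[0,0,0]],[1,[0.3,0,0.17],[0,0,0]]])

```text
time: 28.6
ee_pos: [0.5015, 0.0798, 0.0853]
tcp_rot: [180.0, -29.4, 1.3]
wrist_force: [-35.8, -1.0, 18.3]
opening: 0.0001
```

Emit:
play_rows(rows=[[1,[-1,0,-1],[0,0,0]],[1,[-1,0,-2],[0,0,0]],[1,[0,0,-4],[0,0,0]],[1,[1.5,0,-4],[0,-7.5,0]],[1,[1.5,0,-1.5],[0,-7.5,0]],[1,[1,0,0],[0,-7.5,0]],[1,[0,0,0],[0,-7.5,0]],[1,[0,0,0],[0,0,0]]])

```text
time: 29.4
ee_pos: [0.459, 0.0784, 0.203]
tcp_rot: [-179.9, 0.2, 1.3]
wrist_force: [0.5, 0.2, -0.9]
opening: 0.0003
```

```bash
python3 sz.py s16.png
python3 - <<'E'
from h import *
go([0.64,0.081,0.21],[180,0,1.5])
print(np.round(get_obs()['q'],1))
E
```

```text
at [0.4584 0.0784 0.2045] [-1.7985e+02 -1.2000e-01  1.3400e+00] F [-0.6 -0.5  0. ] open 0.0 t 29.45
 shift [18.16  0.16 -0.52] turn [-0.15 -0.12 -0.16] shift after turn [18.16  0.21 -0.55]
[ 9.6 -7.1 -3.7 93.2  0.1 98.3]
```

View pics/s16.png

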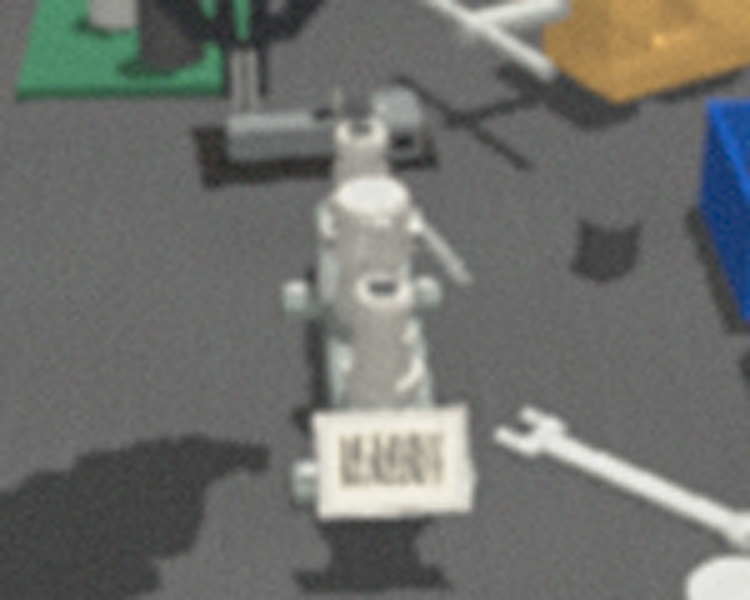

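Emit:
play_rows(rows=[[1,[2,0,-0.2],[0,0,0]],[1,[3.5,0,-0.2],[0,0,0]],[1,[4,0,-0.2],[0,0,0]],[1,[4,0,0],[0,0,0]],[1,[3,0.2,0],[0,-4,0]],[1,[1,0,0],[0,-7.5,0]],[1,[0,0,0],[0,-7.5,0]],[1,[0,0,0],[0,-7.5,0]],[1,[0,0,0],[0,-3.5,0]],[1,[0,0,0],[0,0,0]],[1,[0,0,0],[0,0,0]]])

```text
time: 30.55
ee_pos: [0.6361, 0.0817, 0.2288]
tcp_rot: [-179.9, 20.5, 1.6]
wrist_force: [-0.1, -0.0, 1.2]
opening: 0.0003
```

Run:
```python
from h import *
go([0.615,0.082,0.105],[180,30,1.5])
print(np.round(get_obs()['q'],1))
```

```text
at [0.6361 0.0817 0.2288] [-179.86   20.55    1.58] F [-0.1 -0.   1.2] open 0.0003 t 30.55
 shift [ 2.37 -0.05 12.33] turn [-0.11 -9.45  0.09] shift after turn [ 4.36 -0.08 11.78]
[  6.5  48.7  67.7 129.4   1.9  94.6]
```

Emit:
play_rows(rows=[[1,[0.3,0,1],[0,1,0]],[1,[0.4,0,2],[0,1,0]],[1,[0.4,0,2],[0,0,0]],[1,[0.4,0,2],[0,0,0]],[1,[0.4,0,2],[0,0,0]],[1,[0.4,0,2],[0,0,0]],[1,[0,0,0.5],[0,0,0]],[1,[0,0,0],[0,0,0]]])

```text
time: 31.35
ee_pos: [0.6143, 0.0819, 0.1304]
tcp_rot: [-179.8, 15.6, 1.7]
wrist_force: [-0.5, 0.9, 0.7]
opening: -0.0001
```

```bash
python3 sz.py s17.png
python3 - <<'E'
from h import *
go([0.595,0.082,0.09],[180,18,1.5])
print(np.round(get_obs()['q'],1))
E
```

```text
at [0.6147 0.0819 0.131 ] [-179.75   15.53    1.73] F [-0.6 -0.2  0.3] open -0.0001 t 31.4
 shift [-0.8  -0.05  4.47] turn [-0.18 -2.47  0.23] shift after turn [-0.6  -0.06  4.5 ]
[  6.8  31.3  31.1 105.3   1.6  94.9]
```

View pics/s17.png

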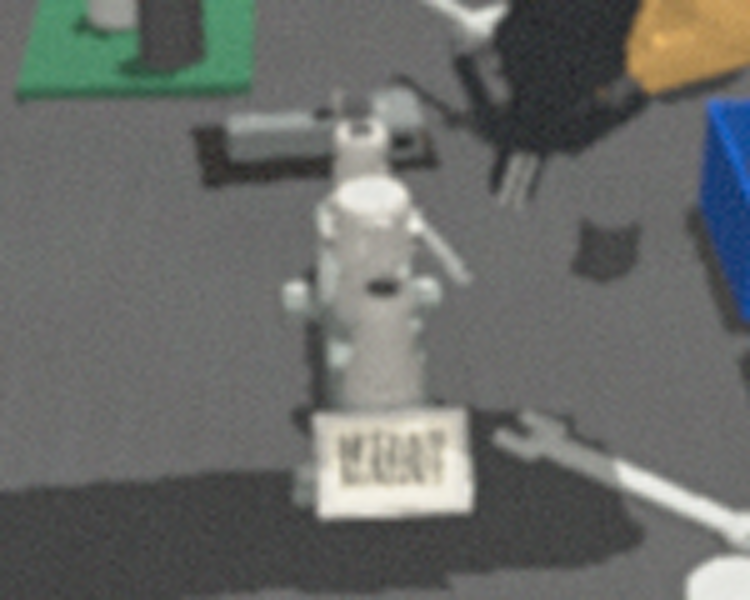

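Emit:
play_rows(rows=[[1,[0,0,0],[0,-5,0]],[1,[0,0,0],[0,-5,0]],[1,[0,0,0],[0,-4,0]],[1,[0,0,0],[0,0,0]],[1,[0,0,0],[0,0,0]]])

```text
time: 31.9
ee_pos: [0.6139, 0.082, 0.138]
tcp_rot: [-179.7, 29.3, 1.8]
wrist_force: [0.3, 0.2, 0.7]
opening: -0.0003
```

Run:
```python
from h import *
go([0.597,0.082,0.088],[180,30,1.5])
print(np.round(get_obs()['q'],1))
```

```text
at [0.6139 0.082  0.138 ] [-179.68   29.26    1.84] F [0.3 0.2 0.7] open -0.0003 t 31.9
 shift [ 0.97 -0.03  5.18] turn [-0.14 -0.74  0.3 ] shift after turn [ 1.04 -0.05  5.17]
[  6.4  49.7  55.6 125.1   2.5  94. ]
```

Emit:
play_rows(rows=[[1,[0.2,0,1],[0,0,0]],[1,[0.2,0,1],[0,0,0]],[1,[0.2,0,1],[0,0,0]],[1,[0.2,0,1],[0,0,0]],[1,[0.2,0,1],[0,0,0]],[1,[0,0,0],[0,0,0]],[1,[0,0,0],[0,0,0]]])

```text
time: 32.6
ee_pos: [0.5984, 0.082, 0.1019]
tcp_rot: [-179.6, 27.2, 1.9]
wrist_force: [-0.7, -0.2, 0.7]
opening: 0.0004
```

```bash
python3 sz.py s18.png
python3 - <<'E'
from h import *
go([0.570,0.081,0.088],[180,30,1.5])
print(np.round(get_obs()['q'],1))
E
```

```text
at [0.5986 0.082  0.1021] [-179.58   27.19    1.92] F [ 0.  -0.   1.8] open -0.0002 t 32.65
 shift [-1.9   0.03  2.56] turn [-0.22 -2.81  0.38] shift after turn [-1.77  0.03  2.65]
[  6.6  42.6  41.1 115.6   2.5  94.1]
```

View pics/s18.png

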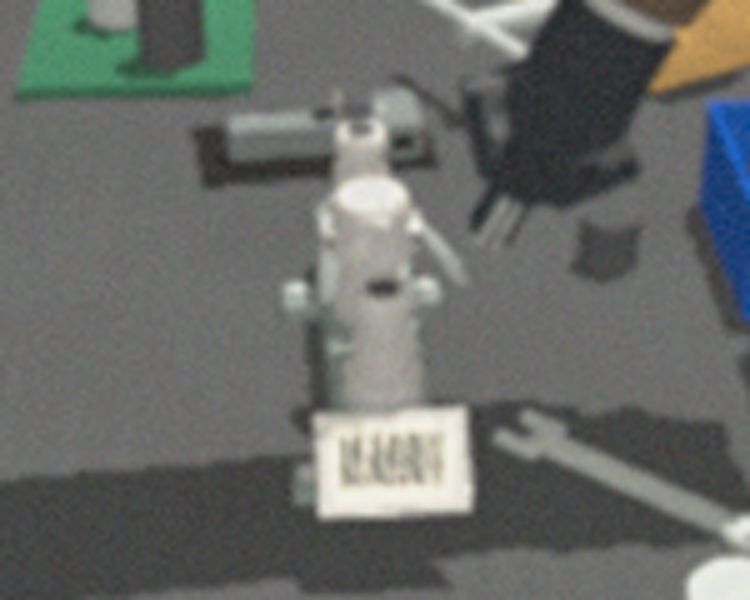

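Emit:
play_rows(rows=[[1,[0.25,0,0.5],[0,-0.6,0]],[1,[0.25,0,0.5],[0,-0.6,0]],[1,[0.05,0,0.3],[0,-0.6,0]],[1,[-0.45,0,0.23],[0,-0.6,0]],[1,[-0.45,0,0.23],[0,0,0]],[1,[-0.45,0,0.23],[0,0,0]],[1,[-0.45,0,0.23],[0,0,0]],[1,[0,0,0],[0,0,0]]])

```text
time: 33.45
ee_pos: [0.5766, 0.0815, 0.0882]
tcp_rot: [-179.6, 29.6, 1.9]
wrist_force: [1.5, -0.6, 0.5]
opening: -0.0003
```

Run:
```python
from h import *
go([0.570,0.081,0.088],[180,30,1.5])
```

```text
at [0.5766 0.0815 0.0882] [-179.56   29.58    1.94] F [ 1.5 -0.6  0.5] open -0.0003 t 33.45
 shift [-0.57  0.03  0.34] turn [-0.22 -0.41  0.38] shift after turn [-0.56  0.03  0.35]
```

Emit:
play_rows(rows=[[1,[-0.3,0,0.17],[0,0,0]],[1,[-0.3,0,0.17],[0,0,0]],[1,[-0.25,0,0.14],[0,0,0]]])

```text
time: 33.75
ee_pos: [0.5675, 0.0812, 0.0882]
tcp_rot: [-179.6, 29.4, 1.9]
wrist_force: [8.0, 0.2, -4.3]
opening: -0.0
```

Emit:
play_rows(rows=[[1,[-0.3,0,0.17],[0,0,0]],[1,[-0.2,0,0.1],[0,0,0]]])

```text
time: 33.95
ee_pos: [0.5661, 0.0812, 0.0875]
tcp_rot: [-179.5, 28.6, 2.0]
wrist_force: [20.2, 1.4, 0.4]
opening: 0.0
```

Shut against the stop. Retreat, go upright and look.

Emit:
play_rows(rows=[[1,[1,0,-1],[0,0,0]],[1,[1,0,-2],[0,0,0]],[1,[0,0,-2],[0,5,0]],[1,[0,0,-2],[0,7,0]],[1,[-0.5,0,-2],[0,7,0]],[1,[-1,0,-2],[0,7,0]],[1,[-1,0,-2],[0,3,0]],[0,[0,0,0],[0,0,0]],[0,[0,0,0],[0,0,0]]])

```text
time: 34.85
ee_pos: [0.5988, 0.0813, 0.1971]
tcp_rot: [-179.6, -0.3, 1.7]
wrist_force: [0.5, -0.2, -0.8]
opening: 0.0283
```

```bash
python3 sz.py s19.png
python3 - <<'E'
from h import *
go([0.5575,-0.33,0.22],[180,0,-1.2])
print(np.round(get_obs()['q'],1))
p=camera('top');save(p,'t19.png')
for d in spotter.spot_in(p,'cap1')[:5]: print(np.round(d['point'],4),round(d['confidence'],2))
E
```

```text
at [0.5992 0.0813 0.1972] [-179.64   -0.3     1.7 ] F [-0.   0.9  0.7] open 0.0356 t 34.9
 shift [-5.37 40.97 -2.57] turn [-0.37 -0.29  2.9 ] shift after turn [-3.3  41.21 -2.28]
[ 7.6 11.8 15.  92.8  0.3 95.9]
[ 0.5591 -0.3628  0.0398] 0.71
```

View pics/s19.png

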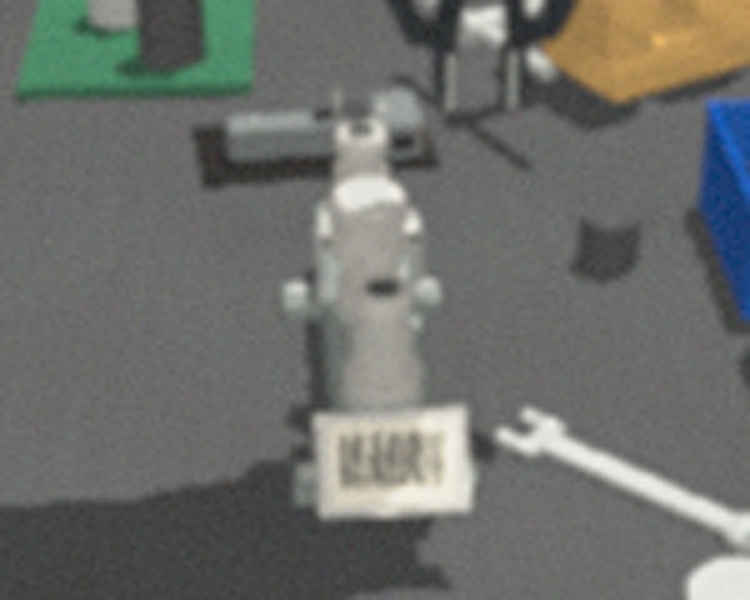

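View pics/t19.png

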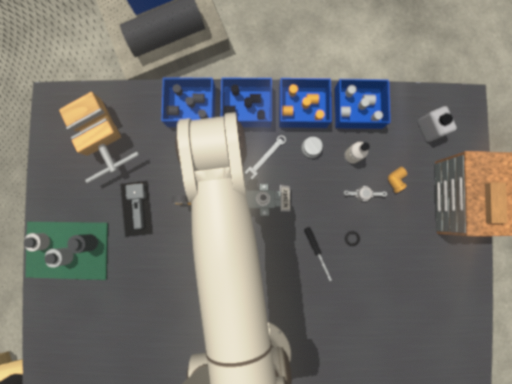

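Emit:
play_rows(rows=[[0,[-0.4,2,-1],[0,0,0.3]],[0,[-0.4,4,-1],[0,0,0.3]],[0,[-0.4,4,-0.5],[0,0,0.3]],[0,[-0.4,4.4,0],[0,0,0.3]],[0,[-0.4,4.4,0],[0,0,0.3]],[0,[-0.4,4.4,0],[0,0,0.3]],[0,[-0.4,4.4,0],[0,0,0.3]],[0,[-0.4,4.4,0],[0,0,0.3]],[0,[-0.4,4.4,0],[0,0,0.3]],[0,[0,2.5,0],[0,0,0.3]],[0,[0,1,0],[0,0,0]],[0,[0,0,0],[0,0,0]]])

```text
time: 36.2
ee_pos: [0.5674, -0.3343, 0.1909]
tcp_rot: [-178.9, 2.3, -1.3]
wrist_force: [0.4, 0.5, 0.2]
opening: 0.0853
```

Run:
```python
from h import *; import pickle
go([0.5575,-0.33,0.22],[180,0,-1.2])
p=camera('wrist');save(p,'w20.png'); pickle.dump(p,open('w20.pkl','wb'))
for t in ('cap1','spray','elbow'):
  for d in spotter.spot_in(p,t)[:2]: print(t,np.round(d['point'],4),round(d['confidence'],2))
```

```text
at [ 0.5674 -0.3343  0.1909] [-178.94    2.29   -1.28] F [0.4 0.5 0.2] open 0.0853 t 36.2
 shift [-1.11 -0.46 -2.86] turn [-1.07  2.29 -0.1 ] shift after turn [-1.   -0.41 -2.91]
cap1 [ 0.5575 -0.3616  0.0403] 0.82
spray [ 0.6815 -0.3267  0.119 ] 0.68
elbow [ 0.6124 -0.483   0.0387] 0.59
elbow [ 0.5597 -0.3616  0.0441] 0.5
```

View pics/w20.png

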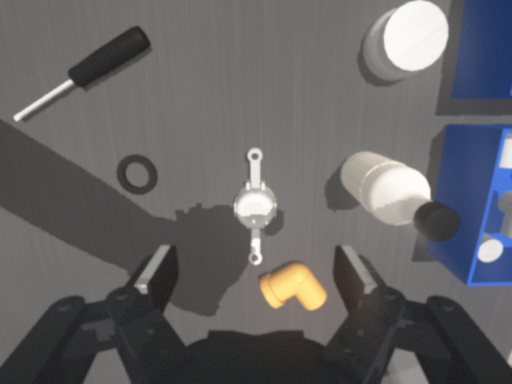

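Run:
```python
from h import *; import pickle
p=pickle.load(open('w20.pkl','rb'))
l=onz(p,(255,155),.043); r=onz(p,(256,258),.043); d=l-r
print((l+r)/2,np.linalg.norm(d),np.degrees(np.arctan2(-d[0],d[1])))
print('spray left edge', onz(p,(342,176),.01), onz(p,(415,222),.1))
go([0.557,-0.369,0.11],[180,0,-1.2])
```

```text
[ 0.56196976 -0.36920325  0.043     ] 0.12933361854131764 -0.7411001051211374
spray left edge [ 0.66981383 -0.33748328  0.01      ] [ 0.71809544 -0.36245593  0.1       ]
at [ 0.568  -0.3318  0.1931] [-179.01    2.14   -1.1 ] F [-0.3 -0.  -0.6] open 0.0852 t 36.4
 shift [-0.71  3.88  8.27] turn [-0.99  2.14  0.08] shift after turn [-1.02  3.74  8.31]
```

Emit:
play_rows(rows=[[0,[-0.3,1.2,2],[-0.5,1.1,0]],[0,[-0.2,1.2,2],[-0.5,1,0]],[0,[-0.2,1,2],[0,0,0]],[0,[0,0.3,1.5],[0,0,0]],[0,[0,0,0.5],[0,0,0]],[0,[0,0,0],[0,0,0]],[0,[0,0,0],[0,0,0]]])

```text
time: 37.1
ee_pos: [0.5635, -0.36, 0.1163]
tcp_rot: [179.8, -0.4, -0.4]
wrist_force: [-0.3, -0.0, 0.6]
opening: 0.0853
```

Run:
```python
from h import *
go([0.559,-0.369,0.02],[180,0,-1])
p=camera('wrist');save(p,'w21.png')
```

```text
at [ 0.5635 -0.36    0.1163] [179.79  -0.44  -0.39] F [-0.3 -0.   0.6] open 0.0853 t 37.1
 shift [-0.52  0.87  9.63] turn [ 0.21 -0.44  0.61] shift after turn [-0.43  0.91  9.63]
```

View pics/w21.png

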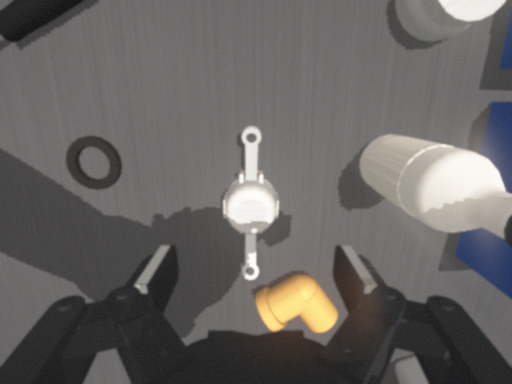

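Emit:
play_rows(rows=[[0,[-0.25,0.4,1],[0.1,-0.2,0.6]],[0,[-0.15,0.4,1.5],[0.1,-0.2,0]],[0,[0,0.1,1.5],[0,0,0]],[0,[0,0,1],[0,0,0]],[0,[0,0,0],[0,0,0]],[0,[0,0,0],[0,0,0]]])

```text
time: 37.75
ee_pos: [0.5596, -0.3697, 0.0624]
tcp_rot: [180.0, -0.0, -1.0]
wrist_force: [0.2, 0.5, 0.3]
opening: 0.0854
```

Run:
```python
from h import *
go([0.559,-0.369,0.0185],[180,0,-1])
```

```text
at [ 0.5596 -0.3697  0.0624] [ 1.7999e+02 -5.0000e-02 -1.0300e+00] F [0.2 0.5 0.3] open 0.0854 t 37.75
 shift [-0.06 -0.07  4.39] turn [ 0.01 -0.05 -0.03] shift after turn [-0.06 -0.06  4.39]
```

Emit:
play_rows(newtons=50, rows=[[0,[-0.05,-0.05,1],[0,0,0]],[0,[0,0,1.2],[0,0,0]],[0,[0,0,1.2],[0,0,0]],[0,[0,0,0.8],[0,0,0]],[0,[0,0,0],[0,0,0]],[0,[0,0,0],[0,0,0]],[1,[0,0,0],[0,0,0]],[1,[0,0,0],[0,0,0]],[1,[0,0,0],[0,0,0]],[1,[0,0,0],[0,0,0]],[1,[0,0,0],[0,0,0]]])

```text
time: 38.85
ee_pos: [0.5598, -0.3693, 0.0183]
tcp_rot: [179.9, -0.1, -1.0]
wrist_force: [0.6, -0.9, -2.8]
opening: 0.0485
```

Emit:
play_rows(rows=[[1,[0,0,-1],[0,0,0]],[1,[0,0,-2],[0,0,0]],[1,[0,0,-3],[0,0,0]],[1,[0,0,-4],[0,0,0]],[1,[0,0,-4],[0,0,0]],[1,[0,0,-4],[0,0,0]],[1,[0,0,-3],[0,0,0]],[1,[0,0,0],[0,0,0]],[1,[0,0,0],[0,0,0]]])

```text
time: 39.75
ee_pos: [0.5572, -0.3678, 0.2372]
tcp_rot: [-179.9, 0.1, -1.0]
wrist_force: [0.4, -0.4, -5.1]
opening: 0.0484
```

Run:
```python
from h import *
go([0.535,-0.0193,0.23],[180,0,91.5])
p=camera('wrist'); save(p,'w22.png')
q,r=tcp()
for dy in (-.004,0,.004):
    pts=[[0,dy-s*0.063,0.0183-0.041] for s in (1,-1)]
    print(dy,np.round(proj(p,r.apply(pts)+q),1).tolist())
```

```text
at [ 0.5572 -0.3678  0.2372] [-1.7993e+02  8.0000e-02 -1.0200e+00] F [ 0.4 -0.4 -5.1] open 0.0484 t 39.75
 shift [ -2.84 -34.8    0.76] turn [ -0.12   0.   -92.52] shift after turn [34.89 -1.31  0.72]
-0.004 [[253.0, 132.3], [253.5, 341.2]]
0 [[253.0, 140.9], [253.6, 346.1]]
0.004 [[253.0, 149.4], [253.6, 350.9]]
```

View pics/w22.png

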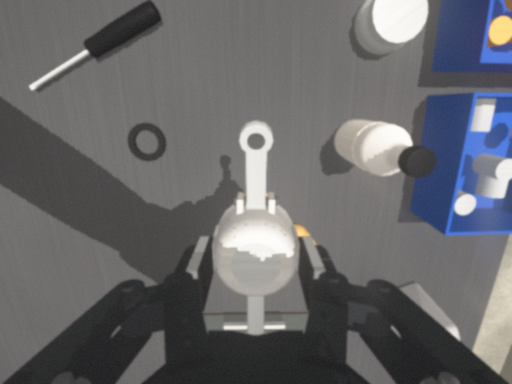

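Emit:
play_rows(rows=[[1,[0,0,0],[0,0,-8]],[1,[0,0,0],[0,0,-8]],[1,[0,0,0],[0,0,-8]],[1,[0,0,0],[0,0,-8]],[1,[0,0,0],[0,0,-8]],[1,[0,0,0],[0,0,-8]],[1,[0,0,0],[0,0,-8]],[1,[0,0,0],[0,0,-8]],[1,[0,0,0],[0,0,-8]],[1,[0,0,0],[0,0,-8]],[1,[0,0,0],[0,0,-7]],[1,[0,0,0],[0,0,0]]])

```text
time: 41.0
ee_pos: [0.5511, -0.3638, 0.2115]
tcp_rot: [-178.2, -1.2, 89.5]
wrist_force: [0.0, -0.1, -3.6]
opening: 0.048
```

Run:
```python
from h import *
go([0.537,-0.0193,0.21],[180,0,91.5])
```

```text
at [ 0.5511 -0.3638  0.2115] [-178.21   -1.18   89.52] F [ 0.  -0.1 -3.6] open 0.048 t 41.0
 shift [34.42 -1.68  0.92] turn [-1.77 -1.21 -1.97] shift after turn [34.47 -0.51  0.15]
```

Emit:
play_rows(rows=[[1,[2,-0.1,0],[-0.6,-0.4,-0.5]],[1,[3.2,-0.1,-0.1],[-0.6,-0.4,-0.5]],[1,[3.8,-0.1,-0.1],[-0.5,-0.4,-0.5]],[1,[3.8,-0.1,-0.1],[0,0,-0.5]],[1,[3.8,0,-0.1],[0,0,0]],[1,[3.8,0,-0.1],[0,0,0]],[1,[3.8,0,-0.1],[0,0,0]],[1,[3.8,0,-0.1],[0,0,0]],[1,[3,0,0],[0,0,0]],[1,[2,0,0],[0,0,0]],[1,[0,0,0],[0,0,0]],[1,[0,0,0],[0,0,0]]])

```text
time: 42.2
ee_pos: [0.5398, -0.0207, 0.2036]
tcp_rot: [-178.8, -0.3, 88.8]
wrist_force: [-0.4, -0.5, -3.0]
opening: 0.0483
```

Run:
```python
from h import *
go([0.537,-0.0193,0.175],[180,0,91.5])
```

```text
at [ 0.5398 -0.0207  0.2036] [-178.79   -0.32   88.75] F [-0.4 -0.5 -3. ] open 0.0483 t 42.2
 shift [ 0.12 -0.22  2.86] turn [-1.2  -0.35 -2.74] shift after turn [ 0.15 -0.27  2.86]
```

Emit:
play_rows(rows=[[1,[0.05,-0.1,0.5],[-0.6,-0.2,-1.4]],[1,[0.05,-0.1,0.8],[-0.6,-0.2,-1.3]],[1,[0,-0.05,0.6],[0,0,0]],[1,[0,0,0],[0,0,0]],[1,[0,0,0],[0,0,0]]])

```text
time: 42.7
ee_pos: [0.536, -0.0232, 0.1813]
tcp_rot: [-179.9, 0.1, 91.2]
wrist_force: [-0.8, 0.2, -3.6]
opening: 0.0486
```

Run:
```python
from h import *
go([0.537,-0.0193,0.165],[180,0,91.5])
p=camera('wrist'); save(p,'w23.png')
a=cv2.imread('pics/w23.png');cv2.imwrite('pics/w23z.png',cv2.resize(a[130:270,180:440],None,fx=3,fy=3,interpolation=cv2.INTER_CUBIC))
```

```text
at [ 0.536  -0.0232  0.1813] [-1.7993e+02  1.2000e-01  9.1180e+01] F [-0.8  0.2 -3.6] open 0.0486 t 42.7
 shift [0.39 0.11 1.63] turn [-0.07  0.12 -0.32] shift after turn [0.38 0.11 1.63]
```

View pics/w23z.png

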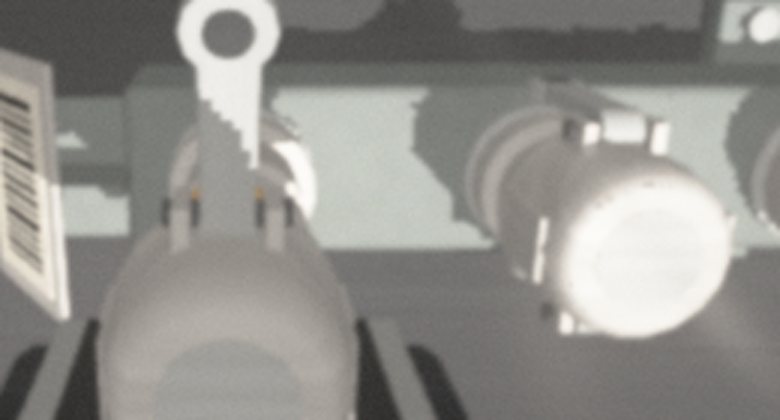

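Emit:
play_rows(rows=[[1,[0.25,0.07,0.2],[0,0,-0.3]],[1,[0.1,0.03,0.5],[0,0,0]],[1,[0,0,0.5],[0,0,0]],[1,[0,0,0],[0,0,0]],[1,[0,0,0],[0,0,0]]])

```text
time: 43.25
ee_pos: [0.5376, -0.0196, 0.1685]
tcp_rot: [-180.0, 0.1, 91.5]
wrist_force: [0.8, -0.2, -3.8]
opening: 0.0481
```

Run:
```python
from h import *
go([0.537,-0.0195,0.1235],[180,0,91.5])
```

```text
at [ 0.5376 -0.0196  0.1685] [-1.7995e+02  1.2000e-01  9.1470e+01] F [ 0.8 -0.2 -3.8] open 0.0481 t 43.25
 shift [ 0.02 -0.05  4.5 ] turn [-0.05  0.12 -0.03] shift after turn [ 0.01 -0.06  4.5 ]
```

Emit:
play_rows(rows=[[1,[0,-0.05,0.4],[0,0,0]],[1,[0,0,0.5],[0,0,0]],[1,[0,0,0.5],[0,0,0]],[1,[0,0,0.3],[0,0,0]],[1,[0,0,0],[0,0,0]]])

```text
time: 43.75
ee_pos: [0.5362, -0.0193, 0.1501]
tcp_rot: [-179.9, 0.1, 91.5]
wrist_force: [-0.8, 0.9, -2.8]
opening: 0.0484
```

Emit:
play_rows(rows=[[1,[0,0,0.5],[0,0,0]],[1,[0,0,0.5],[0,0,0]],[1,[0,0,0.5],[0,0,0]],[1,[0,0,0.5],[0,0,0]],[1,[0,0,0],[0,0,0]]])

```text
time: 44.25
ee_pos: [0.5359, -0.0193, 0.128]
tcp_rot: [-179.8, 0.1, 91.5]
wrist_force: [-0.7, 0.2, -4.5]
opening: 0.0481
```

Emit:
play_rows(rows=[[1,[0,0,0.4],[0,0,0]],[1,[0,0,0.4],[0,0,0]],[1,[0,0,0.4],[0,0,0]],[1,[0,0,0],[0,0,0]]])

```text
time: 44.65
ee_pos: [0.536, -0.0193, 0.124]
tcp_rot: [179.7, 0.1, 91.5]
wrist_force: [-3.8, 1.8, -5.2]
opening: 0.0484
```

Emit:
play_rows(rows=[[1,[0,0,0.4],[0,0,0]],[1,[0,0,0.4],[0,0,0]]])

```text
time: 44.85
ee_pos: [0.5363, -0.0192, 0.1229]
tcp_rot: [179.4, 0.1, 91.5]
wrist_force: [-19.7, 0.9, 38.3]
opening: 0.0483
```

Emit:
play_rows(rows=[[0,[0,0,0],[0,0,0]],[0,[0,0,0],[0,0,0]],[0,[0,0,0],[0,0,0]],[0,[0,0,0],[0,0,0]],[0,[0,0,-2],[0,0,0]],[0,[0,0,-3],[0,0,0]],[0,[0,0,-4],[0,0,0]],[0,[0,0,-3],[0,0,0]],[0,[0,0,0],[0,0,0]]])

```text
time: 45.75
ee_pos: [0.536, -0.0195, 0.2446]
tcp_rot: [179.3, 0.2, 91.5]
wrist_force: [0.6, 0.1, -0.5]
opening: 0.0857
```

```bash
python3 sz.py s24.png
python3 - <<'E'
from h import *
go([0.45,-0.021,0.24],[180,0,1.5])
p=camera('wrist'); save(p,'w24.png')
E
```

```text
at [ 0.5357 -0.0195  0.2426] [1.7946e+02 1.5000e-01 9.1460e+01] F [-0.1 -0.5  0.7] open 0.0854 t 45.8
 shift [ 0.07 -8.58  0.18] turn [ 0.54 -0.31 89.96] shift after turn [-8.57 -0.07  0.26]
```

View pics/s24.png

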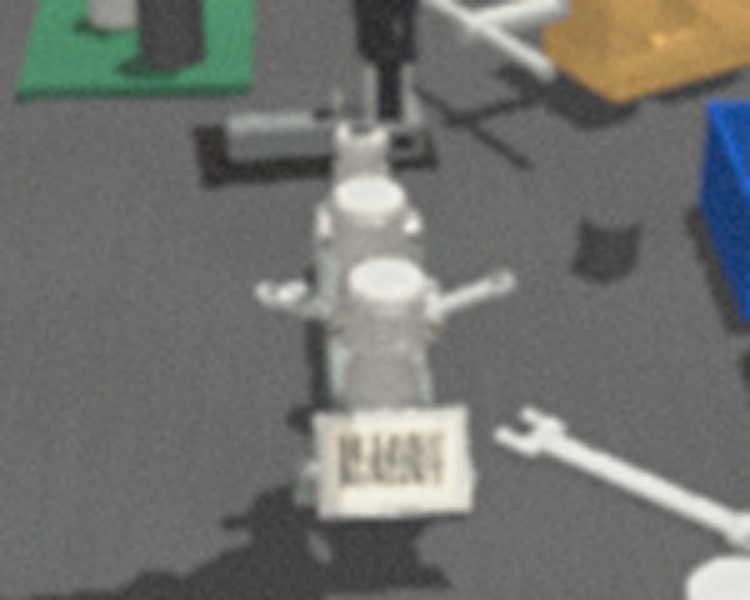

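View pics/w24.png

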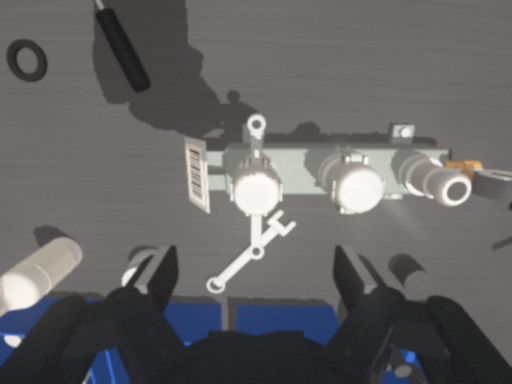

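Emit:
play_rows(rows=[[1,[0,0,0],[0,0,8.2]],[1,[0,0,0],[0,0,8.2]],[1,[0,0,0],[0,0,8.2]],[1,[0,0,0],[0,0,8.2]],[1,[0,0,0],[0,0,8.2]],[1,[0,0,0],[0,0,8.2]],[1,[0,0,0],[0,0,8.2]],[1,[0,0,0],[0,0,8.2]],[1,[0,0,0],[0,0,8.2]],[1,[0,0,0],[0,0,8.2]],[1,[0,0,0],[0,0,6]],[1,[0,0,0],[0,0,0]]])

```text
time: 47.05
ee_pos: [0.5303, -0.0195, 0.2167]
tcp_rot: [179.9, 1.4, -0.2]
wrist_force: [-1.3, 0.4, -0.1]
opening: -0.0004
```

Run:
```python
from h import *
go([0.464,-0.021,0.19],[180,0,1.5])
```

```text
at [ 0.5303 -0.0195  0.2167] [ 1.7991e+02  1.3600e+00 -1.6000e-01] F [-1.3  0.4 -0.1] open -0.0004 t 47.05
 shift [-6.56  0.17  2.83] turn [ 0.07  1.36 -1.66] shift after turn [-6.63 -0.02  2.67]
```

Emit:
play_rows(rows=[[1,[-2,0,0],[0,0.7,-0.8]],[1,[-2,0,0],[0,0.7,-0.8]],[1,[-2,0,0],[0,0,0]],[1,[-0.6,0,0.5],[0,0,0]],[1,[0,0,1],[0,0,0]],[1,[0,0,1],[0,0,0]],[1,[0,0,0],[0,0,0]],[1,[0,0,0],[0,0,0]]])

```text
time: 47.85
ee_pos: [0.4618, -0.0205, 0.1813]
tcp_rot: [180.0, 0.6, 2.5]
wrist_force: [-0.1, 0.7, -0.4]
opening: 0.0001
```

Run:
```python
from h import *
go([0.464,-0.021,0.09],[180,0,1.5])
```

```text
at [ 0.4618 -0.0205  0.1813] [179.98   0.55   2.54] F [-0.1  0.7 -0.4] open 0.0001 t 47.85
 shift [0.31 0.05 9.12] turn [0.02 0.55 1.04] shift after turn [0.22 0.05 9.13]
```

Emit:
play_rows(rows=[[1,[0.2,0,1],[0,0.5,1]],[1,[0,0,1],[0,0,0]],[1,[0,0,1],[0,0,0]],[1,[0,0,1],[0,0,0]],[1,[0,0,1],[0,0,0]],[1,[0,0,1],[0,0,0]],[1,[0,0,1],[0,0,0]],[1,[0,0,1],[0,0,0]],[1,[0,0,0.5],[0,0,0]],[1,[-1,0,0],[0,0,0]],[1,[-0.5,0,0],[0,0,0]],[1,[0,0,0],[0,0,0]]])

```text
time: 49.05
ee_pos: [0.4478, -0.0208, 0.0879]
tcp_rot: [180.0, 0.1, 1.5]
wrist_force: [1.0, -0.3, -0.1]
opening: -0.0
```

Emit:
play_rows(rows=[[1,[0,0,0],[0,7.5,0]],[1,[0,0,0],[0,7.5,0]],[1,[0,0,0],[0,7.5,0]],[1,[0,0,0],[0,7.5,0]],[1,[0,0,0],[0,0,0]],[1,[0,0,0],[0,0,0]]])

```text
time: 49.65
ee_pos: [0.4484, -0.0209, 0.086]
tcp_rot: [180.0, -30.4, 1.5]
wrist_force: [0.0, 0.1, 1.1]
opening: -0.0001
```

```bash
python3 sz.py s25.png
python3 - <<'E'
from h import *
go([0.475,-0.020,0.088],[180,-30,1.5])
print(np.round(get_obs()['q'],1))
E
```

```text
at [ 0.4484 -0.0208  0.0856] [179.97 -30.33   1.51] F [ 0.1 -0.9  1. ] open -0.0002 t 49.7
 shift [ 2.42 -0.01  1.14] turn [ 0.03 -0.33  0.01] shift after turn [ 2.43 -0.01  1.13]
[ -4.7 -44.  -47.7  56.1   3.1  84.6]
```

View pics/s25.png

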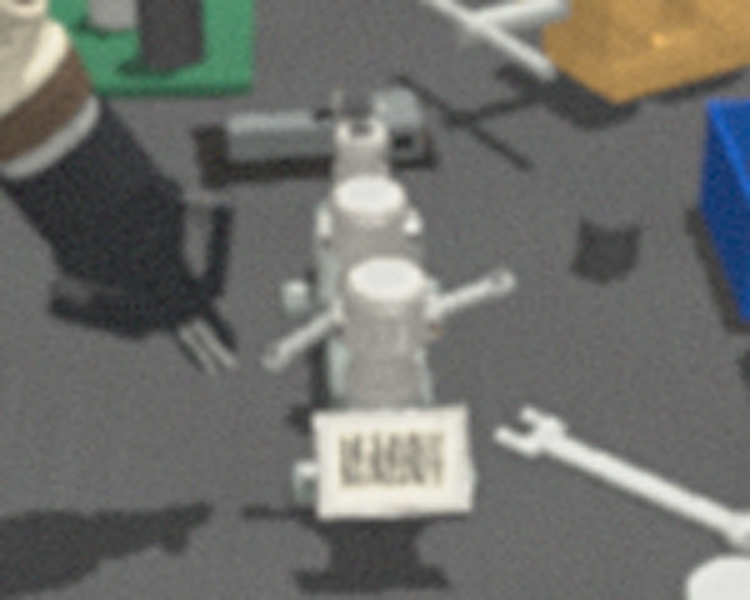

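Emit:
play_rows(rows=[[1,[0.43,0,0.25],[0,0,0]],[1,[0.43,0,0.25],[0,0,0]],[1,[0.43,0,0.25],[0,0,0]],[1,[0.43,0,0.25],[0,0,0]],[1,[0.43,0,0.22],[0,0,0]],[1,[0.43,0,0.2],[0,0,0]],[1,[0,0,0],[0,0,0]]])

```text
time: 50.4
ee_pos: [0.4836, -0.0199, 0.0861]
tcp_rot: [-180.0, -29.6, 1.5]
wrist_force: [-0.3, -0.3, 1.8]
opening: 0.0
```

```bash
python3 sz.py s26.png
python3 - <<'E'
from h import *
go([0.502,-0.020,0.087],[180,-30,1.5])
E
```

```text
at [ 0.4834 -0.0199  0.0862] [-179.99  -29.67    1.52] F [-0.1 -0.7  0.7] open 0.0003 t 50.45
 shift [1.65 0.06 0.85] turn [-0.02  0.33  0.01] shift after turn [1.65 0.05 0.86]
```

View pics/s26.png

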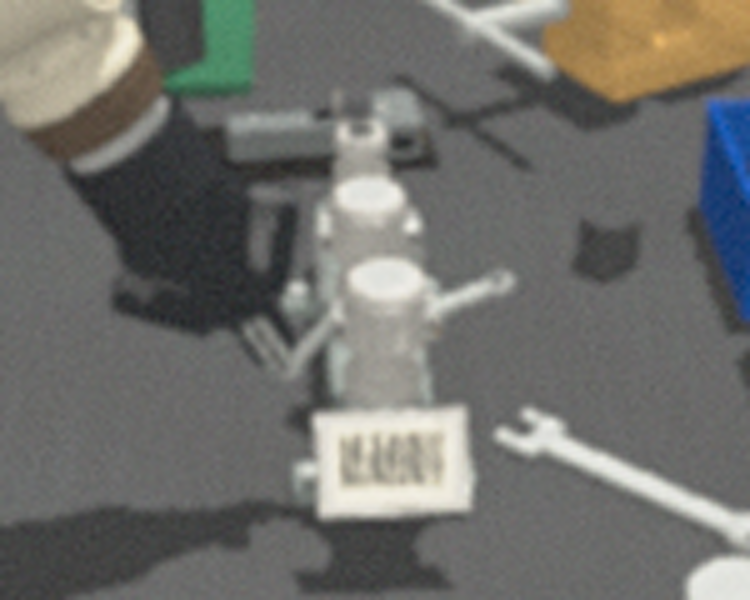

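Emit:
play_rows(rows=[[1,[0.35,0,0.22],[0,0,0]],[1,[0.35,0,0.22],[0,0,0]],[1,[0.35,0,0.2],[0,0,0]],[1,[0.35,0,0.2],[0,0,0]],[1,[0,0,0],[0,0,0]]])

```text
time: 50.95
ee_pos: [0.4996, -0.0195, 0.0844]
tcp_rot: [-180.0, -29.5, 1.5]
wrist_force: [-1.1, 0.0, -0.1]
opening: 0.0001
```

Emit:
play_rows(rows=[[1,[0.3,0,0.17],[0,0,0]],[1,[0.2,0,0.12],[0,0,0]]])

```text
time: 51.15
ee_pos: [0.5038, -0.0194, 0.0824]
tcp_rot: [-180.0, -29.2, 1.5]
wrist_force: [-22.4, -1.0, 9.4]
opening: -0.0002
```

Shut. Retreat to upright and cross to the +x side.

Emit:
play_rows(rows=[[1,[-1,0,-1],[0,0,0]],[1,[-1,0,-2],[0,0,0]],[1,[0,0,-4],[0,0,0]],[1,[1.5,0,-4],[0,-7.5,0]],[1,[1.5,0,-1.5],[0,-7.5,0]],[1,[1,0,0],[0,-7.5,0]],[1,[0,0,0],[0,-7.5,0]],[1,[0,0,0],[0,0,0]]])

```text
time: 51.95
ee_pos: [0.4638, -0.0203, 0.2025]
tcp_rot: [179.9, -0.2, 1.5]
wrist_force: [-0.2, 0.5, -1.8]
opening: 0.0001
```

```bash
python3 sz.py s27.png
python3 - <<'E'
from h import *
go([0.610,-0.017,0.19],[180,0,1.5])
E
```

```text
at [ 0.4633 -0.0203  0.204 ] [179.92  -0.56   1.48] F [-0.4  0.2  0. ] open -0.0 t 52.0
 shift [14.66  0.04  1.54] turn [ 0.08 -0.56 -0.02] shift after turn [14.68  0.05  1.4 ]
```

View pics/s27.png

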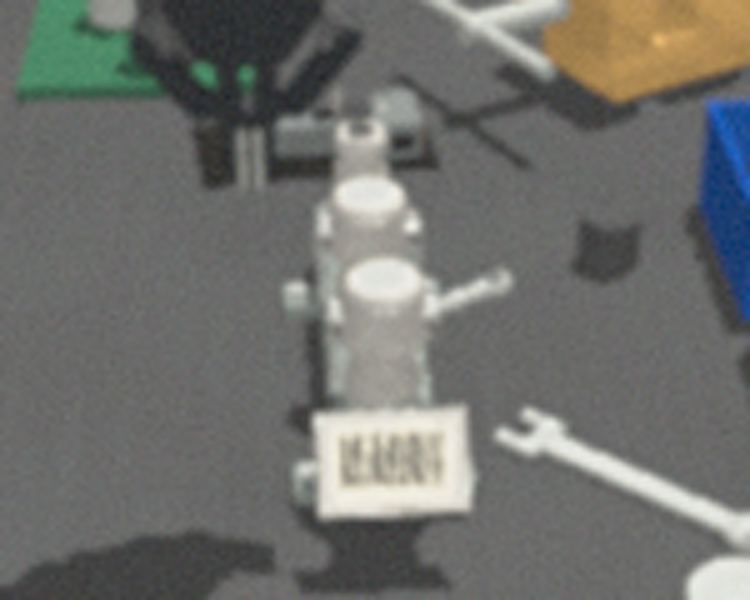

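Emit:
play_rows(rows=[[1,[2,0,0],[0,-0.5,0]],[1,[3,0,0],[0,0,0]],[1,[3.5,0,0],[0,0,0]],[1,[3.5,0,0],[0,0,0]],[1,[2.3,0,0.5],[0,0,0]],[1,[0,0,0.5],[0,0,0]],[1,[0,0,0],[0,0,0]],[1,[0,0,0],[0,0,0]]])

```text
time: 52.8
ee_pos: [0.6095, -0.0167, 0.2078]
tcp_rot: [179.9, -2.3, 1.4]
wrist_force: [-0.0, -0.0, -0.4]
opening: -0.0003
```

Run:
```python
from h import *
go([0.608,-0.017,0.09],[180,0,1.5])
```

```text
at [ 0.6095 -0.0167  0.2078] [179.9   -2.27   1.45] F [-0.  -0.  -0.4] open -0.0003 t 52.8
 shift [-6.200e-01  1.000e-02  1.177e+01] turn [ 0.1  -2.27 -0.06] shift after turn [-0.15  0.03 11.78]
```

Emit:
play_rows(rows=[[1,[-0.1,0,1],[0,-1.1,0]],[1,[0,0,1.2],[0,-1.1,0]],[1,[0,0,1.2],[0,0,0]],[1,[0,0,1.2],[0,0,0]],[1,[0,0,1.2],[0,0,0]],[1,[0,0,1.2],[0,0,0]],[1,[0,0,1.2],[0,0,0]],[1,[0,0,1.2],[0,0,0]],[1,[0,0,1.2],[0,0,0]],[1,[0,0,0.8],[0,0,0]],[1,[0,0,0],[0,0,0]]])

```text
time: 53.9
ee_pos: [0.6069, -0.017, 0.085]
tcp_rot: [179.9, -0.1, 1.4]
wrist_force: [-0.0, -0.3, 1.5]
opening: -0.0001
```

Emit:
play_rows(rows=[[1,[1,0,0],[0,0,0]],[1,[0.6,0,0],[0,-2,0]],[1,[0,0,0],[0,-7,0]],[1,[0,0,0],[0,-7,0]],[1,[0,0,0],[0,-7,0]],[1,[0,0,0],[0,-6,0]],[1,[0,0,0],[0,0,0]],[1,[0,0,0],[0,0,0]]])

```text
time: 54.7
ee_pos: [0.6271, -0.0165, 0.0814]
tcp_rot: [179.9, 28.8, 1.4]
wrist_force: [-0.9, -0.6, 0.3]
opening: -0.0004
```

```bash
python3 sz.py s28.png
python3 - <<'E'
from h import *
go([0.575,-0.018,0.086],[180,30,1.5])
print(np.round(get_obs()['q'],1))
E
```

```text
at [ 0.6265 -0.0165  0.0811] [179.87  28.88   1.37] F [-0.2 -0.1 -1.4] open 0.0001 t 54.75
 shift [-4.75  0.02  2.06] turn [ 0.06 -1.12 -0.12] shift after turn [-4.71  0.01  2.15]
[ -0.9  49.5  49.1 118.4  -1.2  88. ]
```

View pics/s28.png

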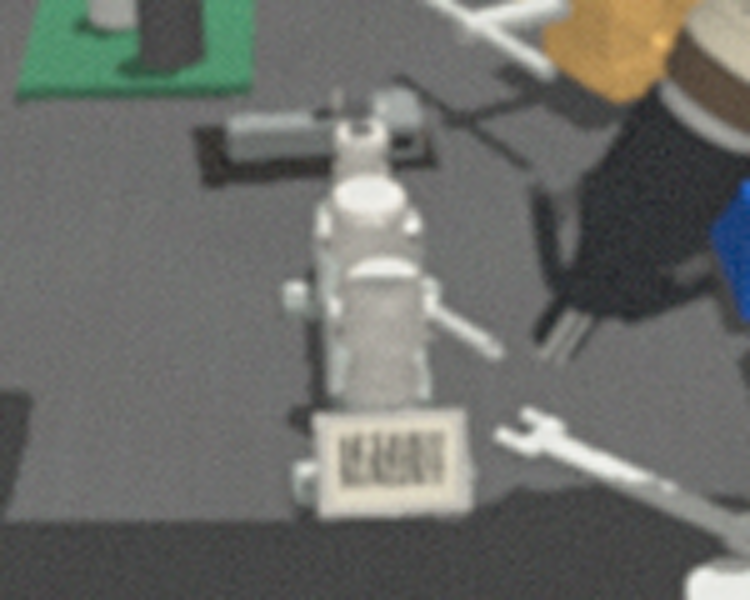

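Emit:
play_rows(rows=[[1,[-0.5,0,0.22],[0,0,0]],[1,[-0.5,0,0.22],[0,0,0]],[1,[-0.5,0,0.22],[0,0,0]],[1,[-0.5,0,0.22],[0,0,0]],[1,[-0.5,0,0.22],[0,0,0]],[1,[-0.5,0,0.22],[0,0,0]],[1,[-0.5,0,0.22],[0,0,0]],[1,[-0.4,0,0.2],[0,0,0]],[1,[0,0,0],[0,0,0]]])

```text
time: 55.65
ee_pos: [0.5797, -0.0178, 0.1095]
tcp_rot: [179.8, 25.9, 1.3]
wrist_force: [-0.3, -0.8, 0.4]
opening: 0.0002
```

```bash
python3 sz.py s29.png
python3 - <<'E'
from h import *
go([0.575,-0.018,0.086],[180,30,1.5])
E
```

```text
at [ 0.58   -0.0178  0.1098] [179.77  25.89   1.29] F [-0.6  0.2  1.2] open -0.0001 t 55.7
 shift [ 0.58 -0.    2.36] turn [ 0.13 -4.11 -0.19] shift after turn [0.75 0.   2.31]
```

View pics/s29.png

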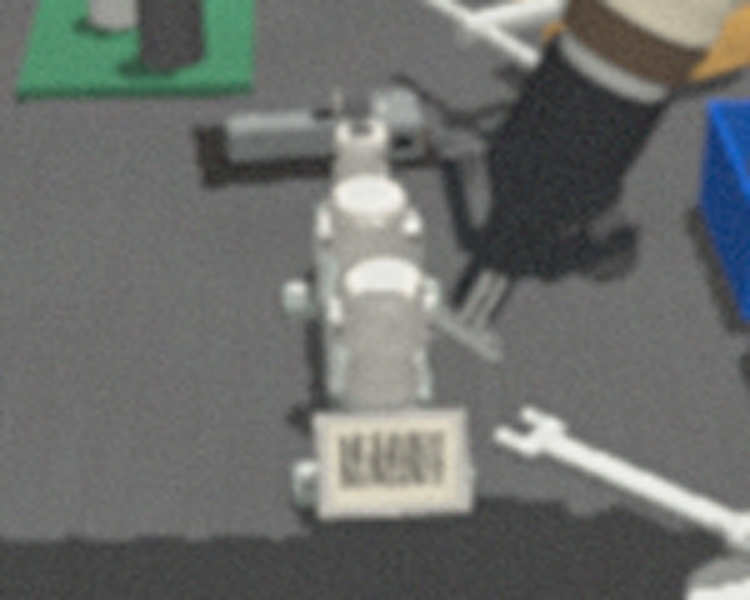

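Emit:
play_rows(rows=[[1,[0.5,0,0.1],[0,-1,0]],[1,[0.4,0,0.4],[0,-1,0]],[1,[0.3,0,0.4],[0,-1,0]],[1,[0.3,0,0.5],[0,0,0]],[1,[0.2,0,0.4],[0,0,0]],[1,[0,0,0],[0,0,0]]])

```text
time: 56.3
ee_pos: [0.5873, -0.0177, 0.0859]
tcp_rot: [179.8, 28.8, 1.3]
wrist_force: [0.9, -0.2, 0.9]
opening: -0.0002
```

```bash
python3 sz.py s30.png
python3 - <<'E'
from h import *
go([0.575,-0.018,0.086],[180,30,1.5])
E
```

```text
at [ 0.5873 -0.0177  0.0863] [179.76  28.76   1.27] F [0.5 0.1 0.1] open -0.0002 t 56.35
 shift [-1.06 -0.    0.62] turn [ 0.13 -1.24 -0.2 ] shift after turn [-1.05 -0.01  0.64]
```

View pics/s30.png

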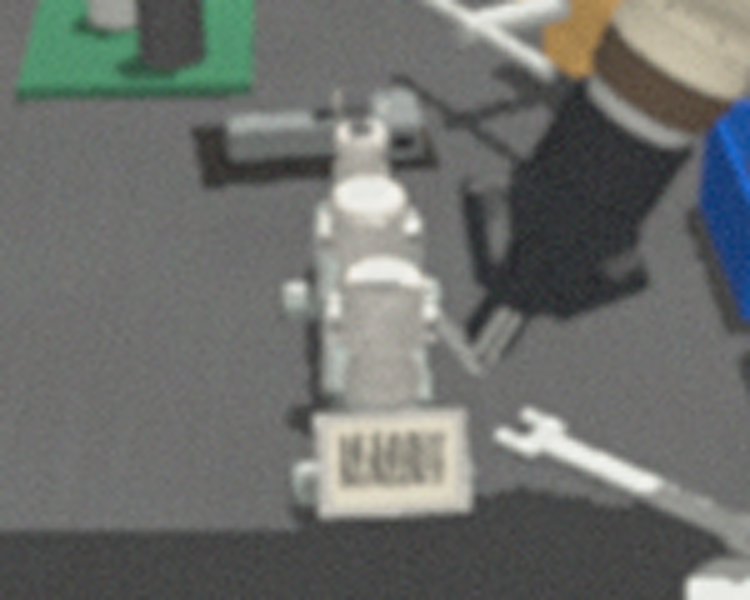

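Now the tip is outside the arm; push inward with a bit more downward share.

Emit:
play_rows(rows=[[1,[-0.35,0,0.25],[0,0,0]],[1,[-0.35,0,0.25],[0,0,0]],[1,[-0.3,0,0.22],[0,0,0]],[1,[-0.25,0,0.2],[0,0,0]],[1,[0,0,0],[0,0,0]]])

```text
time: 56.85
ee_pos: [0.5718, -0.0181, 0.0841]
tcp_rot: [179.8, 28.5, 1.3]
wrist_force: [3.2, -0.8, -1.4]
opening: -0.0001
```

Emit:
play_rows(rows=[[1,[-0.3,0,0.17],[0,0,0]],[1,[-0.3,0,0.17],[0,0,0]]])

```text
time: 57.05
ee_pos: [0.5685, -0.0183, 0.0834]
tcp_rot: [179.7, 27.9, 1.3]
wrist_force: [29.4, 0.2, -0.7]
opening: -0.0004
```

Emit:
play_rows(rows=[[1,[1,0,-1],[0,0,0]],[1,[1,0,-2],[0,0,0]],[1,[0,0,-2],[0,5,0]],[1,[0,0,-2],[0,7,0]],[1,[-0.5,0,-2],[0,7,0]],[1,[-1,0,-2],[0,7,0]],[1,[-1,0,-2],[0,3,0]],[0,[-1,0,-2],[0,0,0]],[0,[0,0,-1],[0,0,0]],[0,[0,0,0],[0,0,0]]])

```text
time: 58.05
ee_pos: [0.5885, -0.0172, 0.2256]
tcp_rot: [179.8, -1.1, 1.4]
wrist_force: [0.5, 1.0, -0.4]
opening: 0.0431
```

```bash
python3 sz.py s31.png
python3 - <<'E'
from h import *
go([0.48,0.41,0.25],[180,0,90])
p=camera('top');save(p,'t31.png')
E
```

```text
at [ 0.5886 -0.0172  0.2246] [179.79  -1.     1.4 ] F [0.7 0.  0.5] open 0.0507 t 58.1
 shift [ -9.77 -42.96  -2.86] turn [  0.93  -0.63 -88.6 ] shift after turn [ 42.72 -10.86  -2.54]
```

View pics/s31.png

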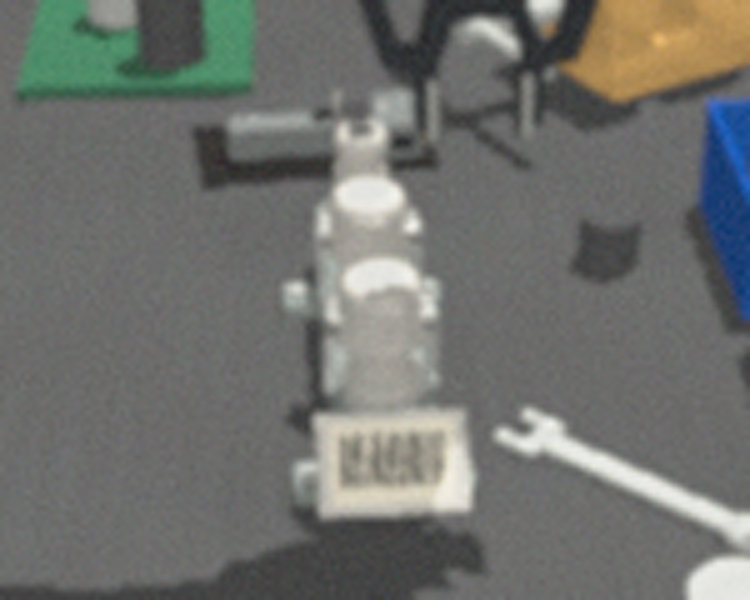

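View pics/t31.png

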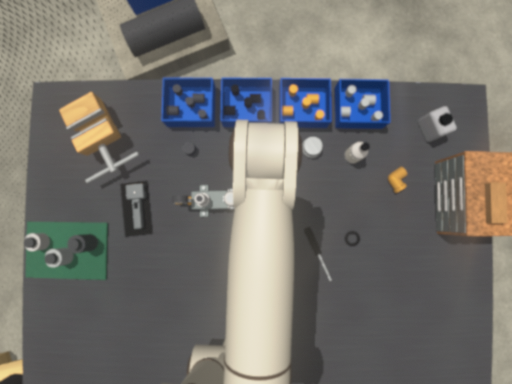

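Emit:
play_rows(rows=[[0,[0,0,-0.6],[0,0,-8]],[0,[0,0,-0.6],[0,0,-8]],[0,[0,0,-0.6],[0,0,-8]],[0,[0,0,-0.6],[0,0,-8]],[0,[0,0,-0.6],[0,0,-8]],[0,[0,0,-0.6],[0,0,-8]],[0,[0,0,-0.6],[0,0,-8]],[0,[0,0,-0.6],[0,0,-8]],[0,[0,0,-0.6],[0,0,-8]],[0,[0,0,-0.6],[0,0,-8]],[0,[0,0,0],[0,0,-7]],[0,[0,0,0],[0,0,0]]])

```text
time: 59.35
ee_pos: [0.5931, -0.0166, 0.257]
tcp_rot: [-178.4, 0.1, 92.0]
wrist_force: [-0.5, -0.2, -0.7]
opening: 0.0853
```

Run:
```python
from h import *; import pickle
go([0.48,0.41,0.25],[180,0,90])
p=camera('wrist');save(p,'w32.png');pickle.dump(p,open('w32.pkl','wb'))
```

```text
at [ 0.5931 -0.0166  0.257 ] [-1.784e+02  7.000e-02  9.199e+01] F [-0.5 -0.2 -0.7] open 0.0853 t 59.35
 shift [43.03 -9.8   0.92] turn [-1.6   0.09  1.99] shift after turn [ 42.66 -11.31   0.7 ]
```

View pics/w32.png

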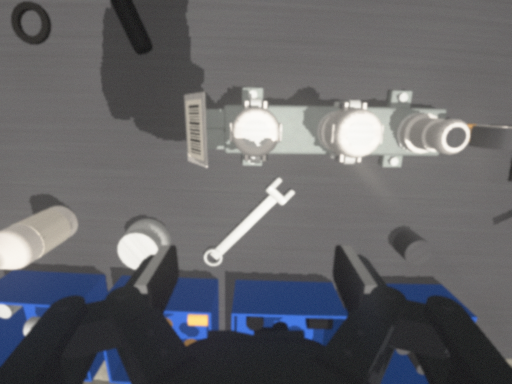

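Run:
```python
from h import *; import pickle
w=pickle.load(open('w32.pkl','rb'))
a=w['img'][80:180,170:225,::-1]; A=cv2.resize(a,None,fx=5,fy=5,interpolation=cv2.INTER_CUBIC)
t=cv2.imread('pics/top1.png')[180:215,270:300]; T=cv2.resize(t,None,fx=10,fy=10,interpolation=cv2.INTER_CUBIC)
s=cv2.imread('pics/side1.png')[190:235,240:295]; S=cv2.resize(s,None,fx=8,fy=8,interpolation=cv2.INTER_CUBIC)
n=np.zeros((500,800,3),np.uint8); n[:500,:275]=A; n[:350,280:580]=T
cv2.imwrite('pics/lab.png',n); cv2.imwrite('pics/lab2.png',S)
```

```text
(no output)
```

View pics/lab.png

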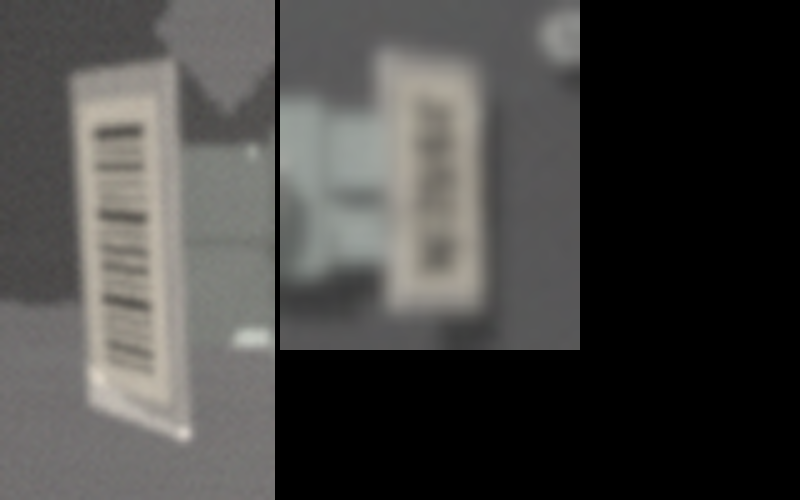

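View pics/lab2.png

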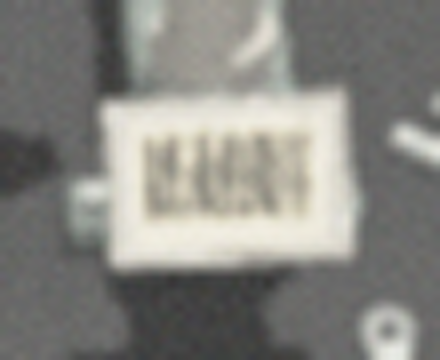

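Emit:
play_rows(rows=[[0,[2,-0.5,0],[-0.8,0,1]],[0,[3.5,-1,0],[-0.8,0,1]],[0,[4.2,-1.1,0],[0,0,0]],[0,[4.2,-1.1,0],[0,0,0]],[0,[4.2,-1.1,0],[0,0,0]],[0,[4.2,-1.1,0],[0,0,0]],[0,[4.2,-1.1,0],[0,0,0]],[0,[4.2,-1.1,0],[0,0,0]],[0,[4.2,-1.1,0],[0,0,0]],[0,[3.5,-1,0],[0,0,0]],[0,[3,-1,0],[0,0,0]],[0,[0,0,0],[0,0,0]]])

```text
time: 60.6
ee_pos: [0.4886, 0.4159, 0.2394]
tcp_rot: [-178.9, 0.6, 86.5]
wrist_force: [-0.2, 0.1, -0.3]
opening: 0.0856
```

Run:
```python
from h import *; import pickle
w=pickle.load(open('w32.pkl','rb'));t=pickle.load(open('t.pkl','rb'));s=pickle.load(open('s.pkl','rb'))
r=[ray(w,(195.4,128.6)),ray(t,(285,197.6)),ray(s,(268.4,212.2))]
print(tri(*r)); print(tri(*r[:2])); print(tri(*r[1:]))
go([0.48,0.41,0.25],[180,0,90])
p=camera('wrist');save(p,'w33.png');pickle.dump(p,open('w33.pkl','wb'))
for n in ('scanner','mat'):
  for d in spotter.spot_in(p,n)[:2]: print(n,np.round(d['point'],4),round(d['confidence'],2))
```

```text
(array([ 0.53839141, -0.09298132,  0.07207639]), [0.6, 0.6, 1.1])
(array([ 0.53796295, -0.09331337,  0.06972014]), [0.0, 0.0])
(array([ 0.53866306, -0.09314332,  0.07224307]), [0.8, 0.8])
at [0.4886 0.4159 0.2394] [-178.91    0.64   86.52] F [-0.2  0.1 -0.3] open 0.0856 t 60.6
 shift [-0.65 -0.84 -1.04] turn [-1.1   0.61 -3.49] shift after turn [-0.59 -0.86 -1.06]
scanner [0.5326 0.4219 0.0339] 0.74
mat [ 0.4665  0.4392 -0.0017] 0.97
mat [0.5177 0.1927 0.0711] 0.28
```

View pics/w33.png

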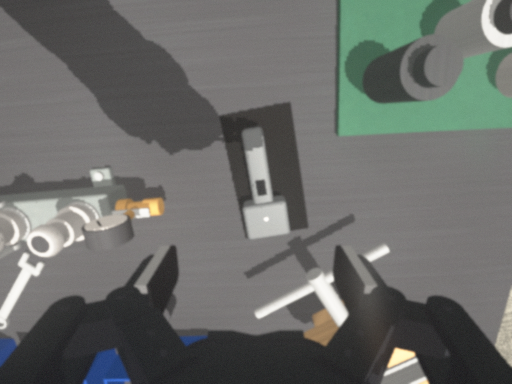

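Run:
```python
from h import *
a=cv2.imread('pics/w33.png')
cv2.imwrite('pics/w33z.png',cv2.resize(a[95:245,210:320],None,fx=4,fy=4,interpolation=cv2.INTER_CUBIC))
```

```text
(no output)
```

View pics/w33z.png

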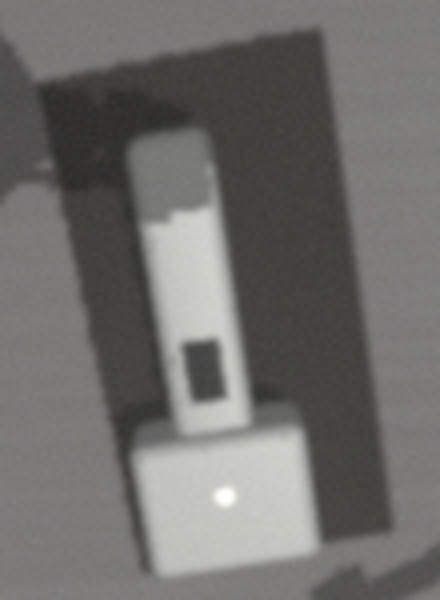

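```bash
python3 - <<'E'
from h import *; import pickle
p=pickle.load(open('w33.pkl','rb'));t=pickle.load(open('t.pkl','rb'))
f=lambda a,b:((a+.5)/4-.5+210,(b+.5)/4-.5+95)
g=lambda a,b,z:onz(p,f(a,b),z)
fc=(g(155,575,.038)+g(318,553,.038))/2; rc=(g(133,448,.038)+g(300,428,.038))/2
tl=g(168,133,.034)
print('front',fc,'rear',rc,'w',np.linalg.norm(g(155,575,.038)-g(318,553,.038)),'tail',tl)
d=fc-tl; print('len',np.linalg.norm(d[:2]),'yaw',np.degrees(np.arctan2(d[1],d[0])), 'head yaw', np.degrees(np.arctan2(*(fc-rc)[[1,0]])))
u=d[:2]/np.linalg.norm(d[:2]); print('origin from front',fc[:2]-.08*u,'from tail',tl[:2]+.075*u)
A,B,C=g(38,85,.004),g(322,30,.004),g(393,528,.004); print('mat',A,B,C,np.linalg.norm(A-B),np.linalg.norm(C-B),'yaw',np.degrees(np.arctan2(*(C-B)[[1,0]])),'centre',(A+C)/2)
# top view check: front edge & tail from top0
E
python3 - <<'E'
import cv2
a=cv2.imread('pics/top0.png');cv2.imwrite('pics/t0s.png',cv2.resize(a[175:240,115:160],None,fx=9,fy=9,interpolation=cv2.INTER_CUBIC))
E
```

```text
front [0.58394267 0.42635856 0.038     ] rear [0.53576792 0.42166712 0.038     ] w 0.05904852641386998 tail [0.43239794 0.41155472 0.034     ]
len 0.15226607603736098 yaw 5.579312205427873 head yaw 5.562150473003749
origin from front [0.50432166 0.41858068] from tail [0.50704264 0.41884648]
mat [0.41501817 0.36684343 0.004     ] [0.40284026 0.46534091 0.004     ] [0.58837984 0.48842028 0.004     ] 0.09924744280197452 0.1869695030488641 yaw 7.090632762304952 centre [0.50169901 0.42763185 0.004     ]
```

View pics/t0s.png

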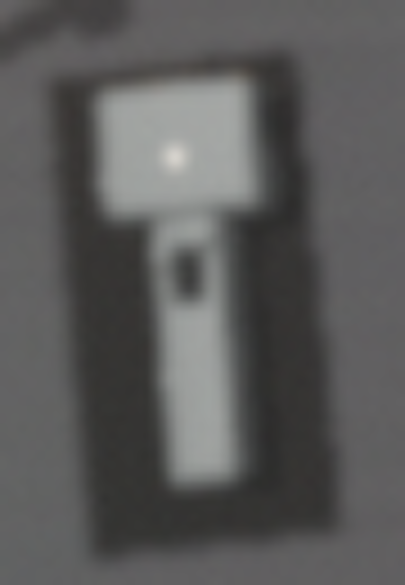

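Run:
```python
from h import *; import pickle
t=pickle.load(open('t.pkl','rb'))
f=lambda a,b:((a+.5)/9-.5+115,(b+.5)/9-.5+175)
g=lambda a,b,z:onz(t,f(a,b),z)
fc=g(174,81,.038); tl=g(204,490,.034); d=(fc-tl)[:2]; u=d/np.linalg.norm(d)
print(fc,tl,np.linalg.norm(d),np.degrees(np.arctan2(d[1],d[0])),fc[:2]-.08*u,tl[:2]+.075*u)
m=np.array([g(*c,.004) for c in ((55,78),(295,55),(338,530),(98,560))]);print(m.round(4),m.mean(0)); e=m[0]-m[3];e2=m[1]-m[2]; print(np.degrees(np.arctan2(e[1],e[0])),np.degrees(np.arctan2(e2[1],e2[0])))
go([0.510,0.419,0.12],[180,0,95.8])
```

```text
[0.58469025 0.42519737 0.038     ] [0.4283108  0.41054211 0.034     ] 0.15706466712722897 5.353895574923996 [0.50503926 0.41773279] [0.5029836  0.41754015]
[[0.5889 0.4852 0.004 ]
 [0.5985 0.3887 0.004 ]
 [0.4126 0.3669 0.004 ]
 [0.3995 0.4623 0.004 ]] [0.4998932  0.42578807 0.004     ]
6.869767709022785 6.675936828453292
at [0.4901 0.4122 0.2406] [-178.99    0.64   86.44] F [ 0.  -0.3  0.3] open 0.0855 t 60.75
 shift [ 0.93  2.16 12.02] turn [-1.06  0.56 -9.36] shift after turn [ 0.47  2.05 12.06]
```

Emit:
play_rows(rows=[[0,[0.2,0.5,1],[-0.5,0.3,-4.5]],[0,[0.1,0.8,2],[-0.5,0.3,-4.5]],[0,[0.1,0.6,3],[0,0,0]],[0,[0,0.1,3],[0,0,0]],[0,[0,0,2],[0,0,0]],[0,[0,0,0],[0,0,0]],[0,[0,0,0],[0,0,0]]])

```text
time: 61.45
ee_pos: [0.5153, 0.4076, 0.1292]
tcp_rot: [179.8, -0.1, 94.6]
wrist_force: [-0.0, 0.5, -0.3]
opening: 0.0852
```

Run:
```python
from h import *
go([0.510,0.4185,0.06],[180,0,95.5])
```

```text
at [0.5153 0.4076 0.1292] [ 1.7984e+02 -8.0000e-02  9.4610e+01] F [-0.   0.5 -0.3] open 0.0852 t 61.45
 shift [ 1.12 -0.46  6.92] turn [ 0.16 -0.08 -0.89] shift after turn [ 1.14 -0.42  6.92]
```

Emit:
play_rows(rows=[[0,[0.5,-0.2,1],[0,0,-0.9]],[0,[0.5,-0.2,1.5],[0,0,0]],[0,[0.15,0,1.5],[0,0,0]],[0,[0,0,1],[0,0,0]],[0,[0,0,0.5],[0,0,0]],[0,[0,0,0],[0,0,0]],[0,[0,0,0],[0,0,0]]])

```text
time: 62.15
ee_pos: [0.5112, 0.4201, 0.0726]
tcp_rot: [179.7, -0.2, 95.5]
wrist_force: [0.2, 0.2, 0.2]
opening: 0.0855
```

Run:
```python
from h import *
go([0.510,0.4185,0.019],[180,0,95.5])
p=camera('wrist');save(p,'w34.png')
```

```text
at [0.5112 0.4201 0.0726] [179.66  -0.19  95.5 ] F [0.2 0.2 0.2] open 0.0855 t 62.15
 shift [-0.16 -0.16  5.36] turn [ 0.34 -0.19  0.  ] shift after turn [-0.15 -0.13  5.36]
```

View pics/w34.png

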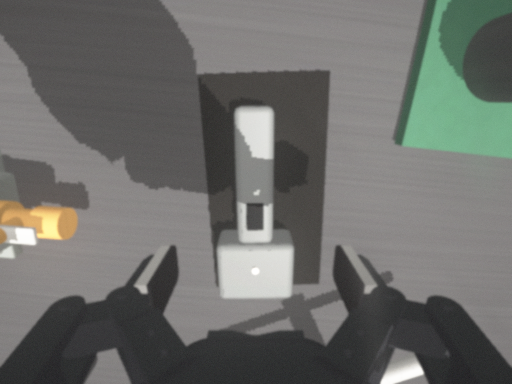

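Emit:
play_rows(newtons=40, rows=[[0,[-0.1,-0.1,1.5],[0.2,-0.1,0]],[0,[0,0,1.5],[0,0,0]],[0,[0,0,1.2],[0,0,0]],[0,[0,0,0.8],[0,0,0]],[0,[0,0,0.3],[0,0,0]],[0,[0,0,0],[0,0,0]],[0,[0,0,0],[0,0,0]]])

```text
time: 62.9
ee_pos: [0.5105, 0.4187, 0.0147]
tcp_rot: [179.9, -0.1, 95.5]
wrist_force: [-1.1, 0.4, 0.6]
opening: 0.0855
```

Emit:
play_rows(rows=[[0,[0,0,-0.4],[0,0,0]],[0,[0,0,0],[0,0,0]],[1,[0,0,0],[0,0,0]],[1,[0,0,0],[0,0,0]],[1,[0,0,0],[0,0,0]],[1,[0,0,0],[0,0,0]],[1,[0,0,0],[0,0,0]],[1,[0,0,0],[0,0,0]],[1,[0,0,0],[0,0,0]]])

```text
time: 63.8
ee_pos: [0.5115, 0.4197, 0.0217]
tcp_rot: [179.7, -0.2, 95.5]
wrist_force: [-0.5, -0.0, 1.6]
opening: 0.0259
```

Emit:
play_rows(rows=[[1,[0,0,-0.5],[0,0,0]],[1,[0,0,-1],[0,0,0]],[1,[0,0,-1.5],[0,0,0]],[1,[0,0,-2],[0,0,0]],[1,[0,0,-2],[0,0,0]],[1,[0,0,0],[0,0,0]],[1,[0,0,0],[0,0,0]]])

```text
time: 64.5
ee_pos: [0.5108, 0.419, 0.0972]
tcp_rot: [179.7, -0.2, 95.5]
wrist_force: [-0.5, 0.1, -2.0]
opening: 0.026
```

Run:
```python
from h import *
go([0.5385,-0.27,0.25],[180,0,180])
p=camera('wrist');save(p,'w35.png'); p=camera('side');save(p,'s35.png')
a=cv2.imread('pics/s35.png');cv2.imwrite('pics/s35z.png',cv2.resize(a[60:200,180:340],None,fx=4,fy=4,interpolation=cv2.INTER_CUBIC))
```

```text
at [0.5108 0.419  0.0972] [ 1.7973e+02 -1.7000e-01  9.5480e+01] F [-0.5  0.1 -2. ] open 0.026 t 64.5
 shift [-68.8   -3.75 -15.5 ] turn [ 3.400e-01  6.000e-02 -8.452e+01] shift after turn [ -2.77 -68.9  -15.28]
```

View pics/w35.png

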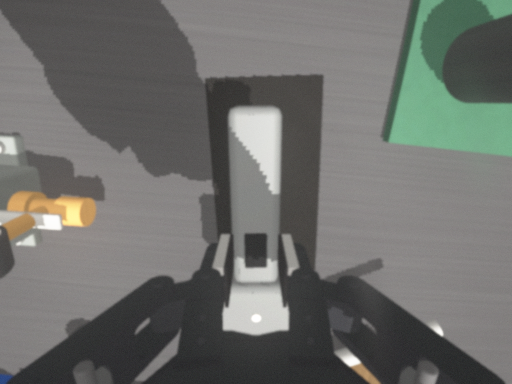

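View pics/s35z.png

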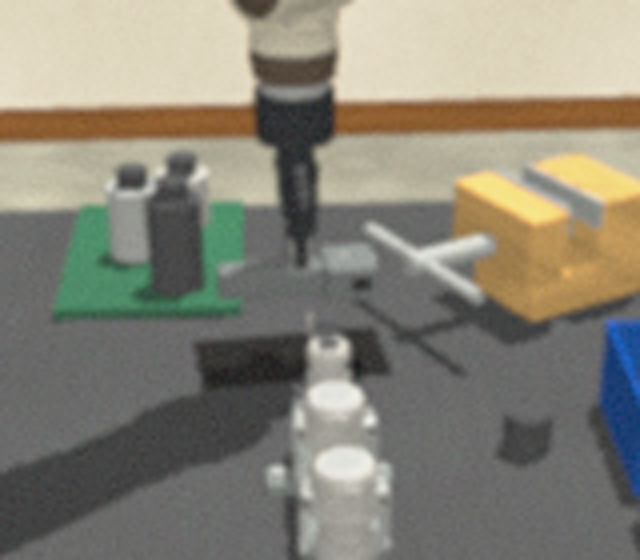

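Emit:
play_rows(rows=[[1,[0,0,-2],[0,0,0]],[1,[0,0,-3],[0,0,0]],[1,[0,0,-3.5],[0,0,0]],[1,[0,0,-3.5],[0,0,0]],[1,[0,0,-3],[0,0,0]],[1,[0,0,-1],[0,0,0]],[1,[0,0,0],[0,0,0]],[1,[0,0,0],[0,0,0]]])

```text
time: 65.4
ee_pos: [0.5082, 0.4168, 0.2516]
tcp_rot: [-179.5, 0.3, 95.5]
wrist_force: [-0.4, 0.4, -2.0]
opening: 0.0258
```

Run:
```python
from h import *
go([0.5385,-0.27,0.26],[180,0,95.5])
print(np.round(get_obs()['q'],1))
```

```text
at [0.5082 0.4168 0.2516] [-179.49    0.35   95.48] F [-0.4  0.4 -2. ] open 0.0258 t 65.4
 shift [-68.66  -3.54  -0.39] turn [-0.51  0.35 -0.02] shift after turn [-68.66  -3.56  -0.84]
[ 39.4  22.7  34.6 102.6  -0.   33.9]
```

Emit:
play_rows(rows=[[1,[-2,0,-0.1],[0,0,0]],[1,[-3,-0.2,-0.1],[0,0,0]],[1,[-4,-0.2,-0.1],[0,0,0]],[1,[-4,-0.2,-0.1],[0,0,0]],[1,[-4,-0.2,-0.1],[0,0,0]],[1,[-4,-0.2,-0.1],[0,0,0]],[1,[-4,-0.2,-0.1],[0,0,0]],[1,[-4,-0.2,-0.1],[0,0,0]],[1,[-4,-0.2,-0.1],[0,0,0]],[1,[-4,-0.2,-0.1],[0,0,0]],[1,[-3,-0.2,0],[0,0,0]],[1,[0,0,0],[0,0,0]]])

```text
time: 66.6
ee_pos: [0.5211, 0.0015, 0.2425]
tcp_rot: [-177.9, 0.8, 95.7]
wrist_force: [0.0, 0.4, -2.1]
opening: 0.0257
```

Run:
```python
from h import *
go([0.5385,-0.27,0.26],[180,0,95.5])
```

```text
at [0.5211 0.0015 0.2425] [-177.88    0.8    95.71] F [ 0.   0.4 -2.1] open 0.0257 t 66.6
 shift [-27.21  -1.02  -1.34] turn [-2.12  0.8   0.2 ] shift after turn [-27.19  -0.87  -1.75]
```

Emit:
play_rows(rows=[[1,[-2,0,-0.3],[-0.7,0.3,0]],[1,[-3,-0.1,-0.3],[-0.7,0.3,0]],[1,[-4,-0.1,-0.3],[-0.6,0.2,0]],[1,[-4,-0.1,-0.3],[0,0,0]],[1,[-4,-0.1,-0.3],[0,0,0]],[1,[-4,-0.1,-0.2],[0,0,0]],[1,[-3,-0.1,0],[0,0,0]],[1,[-1.5,0,0],[0,0,0]],[1,[0,0,0],[0,0,0]]])

```text
time: 67.5
ee_pos: [0.5386, -0.2581, 0.2454]
tcp_rot: [-179.0, -0.5, 95.8]
wrist_force: [-0.9, 1.0, -1.7]
opening: 0.0259
```

Emit:
play_rows(rows=[[1,[0,0,0],[0,0,-8]],[1,[0,0,0],[0,0,-8]],[1,[0,0,0],[0,0,-8]],[1,[0,0,0],[0,0,-8]],[1,[0,0,0],[0,0,-8]],[1,[0,0,0],[0,0,-8]],[1,[0,0,0],[0,0,-8]],[1,[0,0,0],[0,0,-8]],[1,[0,0,0],[0,0,-8]],[1,[0,0,0],[0,0,-8]],[1,[0,0,0],[0,0,0]]])

```text
time: 68.6
ee_pos: [0.5391, -0.2398, 0.2386]
tcp_rot: [179.0, -1.6, 179.8]
wrist_force: [-1.4, -0.7, -2.0]
opening: 0.0257
```

Run:
```python
from h import *
r=(R.from_euler('xyz',[180,0,180],degrees=True)*R.from_rotvec([np.radians(15),0,0])).as_euler('xyz',degrees=True); print(r)
go([0.5385,-0.2611,0.18],r)
print(np.round(get_obs()['q'],1))
```

```text
[-165.    0. -180.]
at [ 0.5391 -0.2398  0.2386] [179.04  -1.58 179.84] F [-1.4 -0.7 -2. ] open 0.0257 t 68.6
 shift [-0.11 -2.23  5.83] turn [15.96 -1.59  0.04] shift after turn [ 0.06 -0.54  6.22]
[ -24.1   13.1   21.1   99.8    0.2 -113.9]
```

Emit:
play_rows(rows=[[1,[0,-0.5,0.5],[4,-0.5,0]],[1,[0,-0.5,1],[4,-0.5,0]],[1,[0,-0.4,1],[4,-0.5,0]],[1,[0,0,1],[4,0,0]],[1,[0,0,1.5],[0,0,0]],[1,[0,0,1],[0,0,0]],[1,[0,0,0],[0,0,0]],[1,[0,0,0],[0,0,0]]])

```text
time: 69.4
ee_pos: [0.5386, -0.2565, 0.1765]
tcp_rot: [-164.6, 0.3, 178.6]
wrist_force: [-0.0, 0.3, -1.2]
opening: 0.0257
```

Run:
```python
from h import *
go([0.5385,-0.2611,0.117],[-165,0,180])
```

```text
at [ 0.5386 -0.2565  0.1765] [-164.58    0.3   178.61] F [-0.   0.3 -1.2] open 0.0257 t 69.4
 shift [0.04 1.14 5.85] turn [-0.43 -0.07 -1.42] shift after turn [0.01 1.1  5.86]
```

Emit:
play_rows(rows=[[1,[0,0.2,1],[-0.2,0,-0.7]],[1,[0,0.2,1],[-0.2,0,-0.7]],[1,[0,0.2,1.2],[0,0,0]],[1,[0,0.2,1.2],[0,0,0]],[1,[0,0.2,0.8],[0,0,0]],[1,[0,0.1,0.2],[0,0,0]],[1,[0,0,0],[0,0,0]],[1,[0,0,0],[0,0,0]]])

```text
time: 70.2
ee_pos: [0.5386, -0.2608, 0.1167]
tcp_rot: [-165.1, -0.1, 179.9]
wrist_force: [0.2, 0.5, -2.2]
opening: 0.0257
```

```bash
cat > aim.py <<'E'
from h import *
import sys
go([0.5385,-0.2611,0.117],[-165,0,180])
q,r=tcp(); L=np.array([.5385,-.093,.072]); b=r.apply([0,1,0]); w=q+b*.074+r.apply([0,0,.0007])
v=L-w; s=v@b; print('dist',s,'off-axis mm',np.linalg.norm(v-s*b)*1000,'off vec',(v-s*b)*1000,'angle',np.degrees(np.arccos(-b@np.array([np.sin(np.radians(1.5))*.82,-.819,.574]))))
E
python3 aim.py
python3 - <<'E'
from h import *
p=camera('side');save(p,'s36.png')
a=cv2.imread('pics/s36.png');cv2.imwrite('pics/s36z.png',cv2.resize(a[130:310,180:350],None,fx=3.3,fy=3.3,interpolation=cv2.INTER_CUBIC))
p=camera('wrist');save(p,'w36.png')
p=camera('top');save(p,'t36.png')
a=cv2.imread('pics/t36.png');cv2.imwrite('pics/t36z.png',cv2.resize(a[130:260,180:400],None,fx=3.5,fy=3.5,interpolation=cv2.INTER_CUBIC))
E
```

```text
at [ 0.5386 -0.2608  0.1167] [-1.6505e+02 -7.0000e-02  1.7990e+02] F [ 0.2  0.5 -2.2] open 0.0257 t 70.2
 shift [ 0.01 -0.04 -0.02] turn [ 0.05 -0.1  -0.08] shift after turn [ 0.01 -0.04 -0.02]
dist 0.09963979262516401 off-axis mm 0.8804374059537958 off vec [-0.35952719  0.2077413   0.77637219] angle 20.065920875066748
```

View pics/s36z.png

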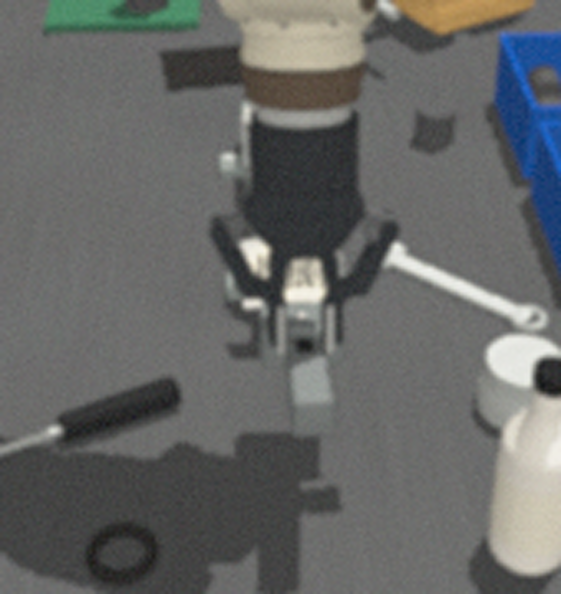

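View pics/w36.png

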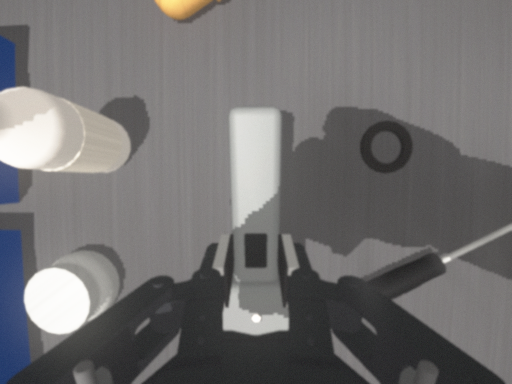

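View pics/t36z.png

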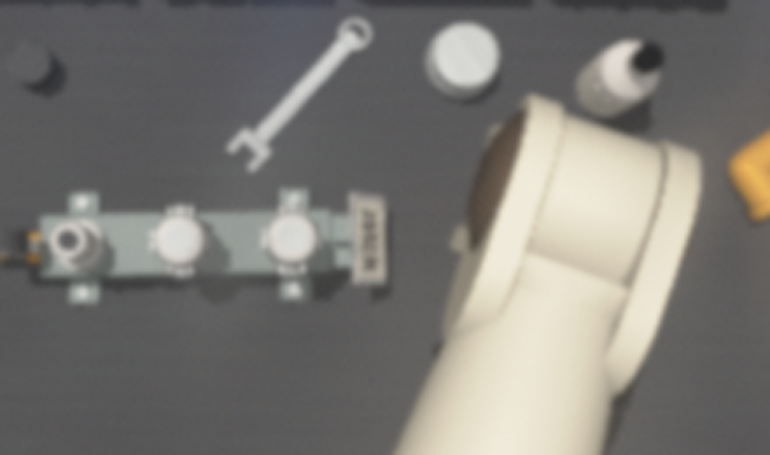

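Emit:
play_rows(rows=[[1,[0,0,0],[0,0,0]],[1,[0,0,0],[0,0,0]],[1,[0,0,0],[0,0,0]],[1,[0,0,0],[0,0,0]],[1,[0,0,0],[0,0,0]],[1,[0,0,0],[0,0,0]],[1,[0,0,0],[0,0,0]],[1,[0,0,0],[0,0,0]],[1,[0,0,0],[0,0,0]],[1,[0,0,0],[0,0,0]],[1,[0,0,0],[0,0,0]],[1,[0,0,0],[0,0,0]]])

```text
time: 71.55
ee_pos: [0.5394, -0.2609, 0.1183]
tcp_rot: [-165.0, 0.1, 179.9]
wrist_force: [0.0, -0.2, -2.3]
opening: 0.0257
```

Emit:
play_rows(rows=[[1,[0,0,0],[0,0,0]],[1,[0,0,0],[0,0,0]],[1,[0,0,0],[0,0,0]],[1,[0,0,0],[0,0,0]],[1,[0,0,0],[0,0,0]],[1,[0,0,0],[0,0,0]],[1,[0,0,0],[0,0,0]],[1,[0,0,0],[0,0,0]],[1,[0,0,0],[0,0,0]],[1,[0,0,0],[0,0,0]],[1,[0,0,0],[0,0,0]],[1,[0,0,0],[0,0,0]]])

```text
time: 72.75
ee_pos: [0.5394, -0.2609, 0.1183]
tcp_rot: [-165.0, 0.1, 179.9]
wrist_force: [-0.9, -0.3, -1.0]
opening: 0.026
```

```bash
python3 aim.py
```

```text
at [ 0.5394 -0.2609  0.1183] [-1.6501e+02  6.0000e-02  1.7991e+02] F [-0.9 -0.3 -1. ] open 0.026 t 72.75
 shift [0.09 0.02 0.13] turn [ 0.01  0.04 -0.1 ] shift after turn [0.09 0.02 0.13]
dist 0.10017495615418143 off-axis mm 1.3029978545057441 off vec [-1.18636062 -0.1374399  -0.52102032] angle 20.019128820545543
```

Held steady for 2.5 s. Return: up, level, turn back.

Emit:
play_rows(rows=[[1,[0,-0.5,-1],[0,0,0]],[1,[0,-0.5,-2],[-3,0,0]],[1,[0,0,-3],[-4,0,0]],[1,[0,0,-3],[-4,0,0]],[1,[0,0,-3],[-4,0,0]],[1,[0,0,-1],[0,0,0]],[1,[0,0,0],[0,0,0]],[1,[0,0,0],[0,0,0]]])

```text
time: 73.55
ee_pos: [0.5385, -0.2509, 0.2584]
tcp_rot: [179.6, 0.2, 179.9]
wrist_force: [-0.0, -0.5, -1.8]
opening: 0.0256
```

Emit:
play_rows(rows=[[1,[0,0,-0.2],[0,0,8]],[1,[0,0,-0.2],[0,0,8]],[1,[0,0,-0.2],[0,0,8]],[1,[0,0,-0.2],[0,0,8]],[1,[0,0,-0.2],[0,0,8]],[1,[0,0,-0.2],[0,0,8]],[1,[0,0,-0.2],[0,0,8]],[1,[0,0,-0.2],[0,0,8]],[1,[0,0,-0.2],[0,0,8]],[1,[0,0,-0.2],[0,0,8]],[1,[0,0,0],[0,0,0]]])

```text
time: 74.65
ee_pos: [0.5357, -0.2475, 0.2692]
tcp_rot: [-179.5, -0.6, 97.0]
wrist_force: [0.2, -0.6, -1.5]
opening: 0.0258
```

Run:
```python
from h import *
go([0.511,0.42,0.25],[180,0,95.5])
```

```text
at [ 0.5357 -0.2475  0.2692] [-179.52   -0.56   97.  ] F [ 0.2 -0.6 -1.5] open 0.0258 t 74.65
 shift [66.53  5.7   2.53] turn [-0.49 -0.56  1.5 ] shift after turn [66.67  3.94  1.92]
```

Emit:
play_rows(rows=[[1,[2,0.2,0],[0,0,0.8]],[1,[3,0.2,0],[0,0,0.7]],[1,[4,0.2,0],[0,0,0]],[1,[4,0.2,0],[0,0,0]],[1,[4,0.2,0],[0,0,0]],[1,[4,0.2,0],[0,0,0]],[1,[4,0.2,0],[0,0,0]],[1,[4,0.2,0],[0,0,0]],[1,[4,0.2,0],[0,0,0]],[1,[4,0.2,0],[0,0,0]],[1,[3,0.2,0],[0,0,0]],[1,[0,0,0],[0,0,0]]])

```text
time: 75.85
ee_pos: [0.5036, 0.1678, 0.2627]
tcp_rot: [-179.0, -0.6, 98.7]
wrist_force: [-0.6, -1.1, -1.2]
opening: 0.0255
```

Run:
```python
from h import *
go([0.511,0.42,0.25],[180,0,95.5])
```

```text
at [0.5036 0.1678 0.2627] [-178.96   -0.55   98.73] F [-0.6 -1.1 -1.2] open 0.0255 t 75.85
 shift [24.8   4.58  1.42] turn [-1.05 -0.52  3.24] shift after turn [25.03  3.15  1.27]
```

Emit:
play_rows(rows=[[1,[2,0.4,0],[-0.5,-0.2,1]],[1,[3,0.4,0],[-0.5,-0.3,1]],[1,[4,0.5,0],[0,0,0]],[1,[4,0.5,0],[0,0,0]],[1,[4,0.5,0],[0,0,0]],[1,[4,0.5,0],[0,0,0]],[1,[2.5,0.4,0],[0,0,0]],[1,[1.5,0.2,0],[0,0,0]],[1,[0,0,0],[0,0,0]],[1,[0,0,0],[0,0,0]]])

```text
time: 76.85
ee_pos: [0.5019, 0.4265, 0.2552]
tcp_rot: [-179.7, 0.4, 98.9]
wrist_force: [0.0, -0.9, -2.2]
opening: 0.0256
```

Run:
```python
from h import *
go([0.506,0.425,0.12],[180,0,96.5])
p=camera('wrist');save(p,'w37.png')
```

```text
at [0.5019 0.4265 0.2552] [-179.7     0.43   98.95] F [ 0.  -0.9 -2.2] open 0.0256 t 76.85
 shift [-0.11  0.46 13.52] turn [-0.29  0.43  2.45] shift after turn [-0.19  0.39 13.52]
```

View pics/w37.png

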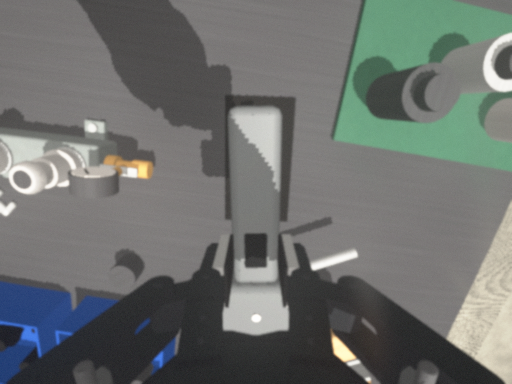

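Emit:
play_rows(rows=[[1,[-0.1,0.2,1],[-0.15,0.2,1.2]],[1,[-0.1,0.2,2],[-0.15,0.2,1.2]],[1,[0,0,3],[0,0,0]],[1,[0,0,3],[0,0,0]],[1,[0,0,2],[0,0,0]],[1,[0,0,1],[0,0,0]],[1,[0,0,0],[0,0,0]],[1,[0,0,0],[0,0,0]]])

```text
time: 77.7
ee_pos: [0.5088, 0.4159, 0.1351]
tcp_rot: [179.7, -0.1, 96.4]
wrist_force: [-0.2, -0.2, -1.1]
opening: 0.0258
```

Run:
```python
from h import *
go([0.506,0.425,0.0225],[180,0,96.5])
```

```text
at [0.5088 0.4159 0.1351] [ 1.7969e+02 -5.0000e-02  9.6430e+01] F [-0.2 -0.2 -1.1] open 0.0258 t 77.7
 shift [ 0.93 -0.24 11.26] turn [ 0.31 -0.05 -0.07] shift after turn [ 0.94 -0.18 11.26]
```

Emit:
play_rows(rows=[[1,[0.4,-0.1,1],[0.3,0,0]],[1,[0.4,-0.1,1.5],[0,0,0]],[1,[0.15,0,2],[0,0,0]],[1,[0,0,2],[0,0,0]],[1,[0,0,1.5],[0,0,0]],[1,[0,0,0.5],[0,0,0]],[1,[0,0,0],[0,0,0]],[1,[0,0,0],[0,0,0]]])

```text
time: 78.5
ee_pos: [0.5066, 0.429, 0.0472]
tcp_rot: [179.8, -0.3, 96.5]
wrist_force: [0.3, 0.0, -0.7]
opening: 0.0261
```

Run:
```python
from h import *
go([0.506,0.425,0.0225],[180,0,96.5])
```

```text
at [0.5066 0.429  0.0472] [179.75  -0.26  96.55] F [ 0.3  0.  -0.7] open 0.0261 t 78.5
 shift [-0.4  -0.11  2.47] turn [ 0.25 -0.26  0.05] shift after turn [-0.39 -0.1   2.47]
```

Emit:
play_rows(rows=[[1,[-0.3,-0.1,0.5],[0.2,-0.2,0]],[1,[-0.05,0,0.7],[0,0,0]],[1,[0,0,0.6],[0,0,0]],[1,[0,0,0.3],[0,0,0]],[1,[0,0,0.2],[0,0,0]],[1,[0,0,0.1],[0,0,0]],[1,[0,0,0],[0,0,0]]])

```text
time: 79.2
ee_pos: [0.507, 0.4259, 0.0234]
tcp_rot: [179.8, -0.2, 96.5]
wrist_force: [0.7, -0.5, -2.0]
opening: 0.0259
```

Emit:
play_rows(rows=[[1,[0,0,0.15],[0,0,0]],[1,[0,0,0.1],[0,0,0]],[1,[0,0,0],[0,0,0]]])

```text
time: 79.5
ee_pos: [0.5073, 0.4262, 0.0219]
tcp_rot: [179.7, -0.2, 96.5]
wrist_force: [0.4, -0.1, -1.9]
opening: 0.0263
```

Emit:
play_rows(rows=[[1,[0,0,0.15],[0,0,0]],[1,[0,0,0],[0,0,0]],[0,[0,0,0],[0,0,0]],[0,[0,0,0],[0,0,0]],[0,[0,0,0],[0,0,0]],[0,[0,0,0],[0,0,0]],[0,[0,0,0],[0,0,0]],[0,[0,0,-2],[0,0,0]],[0,[0,0,-4],[0,0,0]],[0,[0,0,-5],[0,0,0]],[0,[0,0,-5],[0,0,0]],[0,[0,0,0],[0,0,0]]])

```text
time: 80.7
ee_pos: [0.5056, 0.4248, 0.1851]
tcp_rot: [179.9, -0.1, 96.5]
wrist_force: [0.5, -0.1, -0.3]
opening: 0.0854
```

Run:
```python
from h import *
p=camera('wrist');save(p,'w38.png')
for n in ('side','top'):
    p=camera(n);save(p,n+'38.png')
    for d in spotter.spot_in(p,'cap1')[:4]: print(n,np.round(d['point'],4),round(d['confidence'],2))
a=cv2.imread('pics/side38.png');cv2.imwrite('pics/side38z.png',cv2.resize(a[80:250,180:340],None,fx=3.5,fy=3.5,interpolation=cv2.INTER_CUBIC))
```

```text
side [ 0.5304 -0.0337  0.1285] 0.8
side [0.5303 0.0673 0.1295] 0.79
top [0.5278 0.0832 0.1469] 0.76
top [ 0.5441 -0.0917  0.074 ] 0.62
top [ 0.5315 -0.0181  0.1473] 0.47
```

View pics/w38.png

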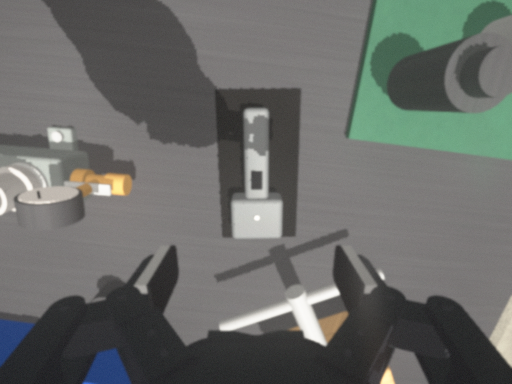

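View pics/side38z.png

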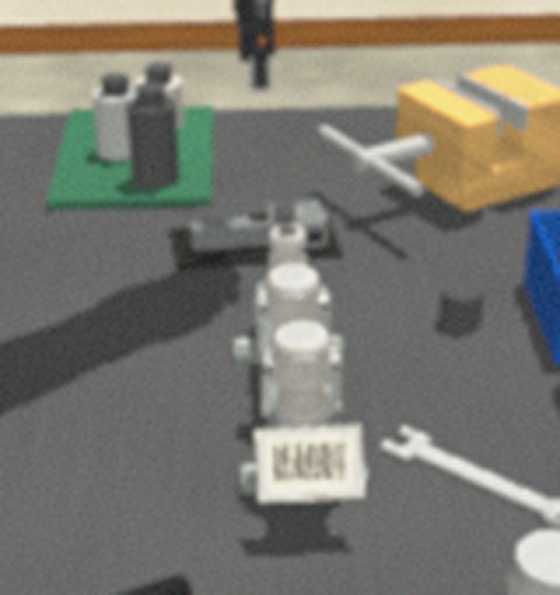

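View pics/top38.png

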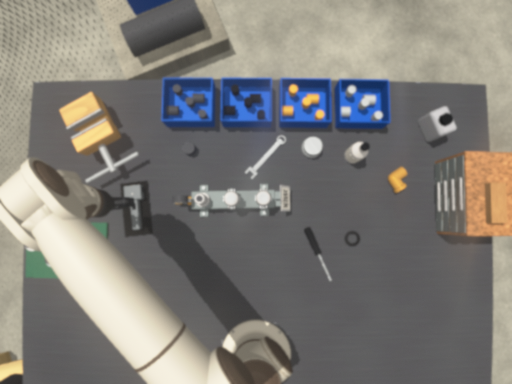

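```bash
python3 -c "
from workcell import job_done
print(job_done())"
```

```text
the job is handed in; nothing more can be done
None
```

I locked both caps on the manifold, scanned the label and laid the scanner back flat on its mat. The job was handed in at about 81 s on the robot's clock, with the gripper open and clear.

- **Caps:** Only two caps stood on the bench, and no picture showed a third. I pushed one home on the middle adaptor and one on the right-hand adaptor. All four cam arms were swung down to their stops. In the last side and top pictures both caps sit home with their arms hanging straight down. The faces where I stopped pushing were about 65 mm apart on both caps, which fits shut arms. I could not read the arm angles directly.
- **Scan:** By my calculation from the measured poses, the window was about 100 mm from the label. The beam was about 1 mm off the label's middle and the label was turned 20° from square. I held it still for about 2.5 s, but nothing reports whether the label was actually read.
- **Scanner:** It lies lengthways on the mat, nearly centred.
- **Other things:** The other bench items look unmoved in the last top picture.

**What went wrong on the way:**
- Two early attempts failed to shut the first cap's arms. One was a straight push that reached 44 N at the wrist. The other was a squeeze that opened one arm a little more. I then tilted the gripper and pushed with the fingertips, which worked.
- That 44 N was more than I intended. I believe it went through the fingers and not the gripper's body, but I could not confirm that against the 40 N limit.
- The wrist and top cameras disagreed by about 2 mm across the bench, which the adaptors' bevelled noses absorbed.

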